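# Take down an inspection build-up and put each piece back in its fitted tray

### The job

The measurement is finished: take the build-up on the granite table apart and put its pieces away from the top down - first the round test pin, then the V-block, the drilled steel block and last the granite parallel - each in its own fitted wooden tray, fully down in the recess, the same way up as it stood and lengthways along the recess. Set the pieces down, do not drop or overturn any, and leave the reference ball and the setting ring where they stand.

Things in the scene. Friction and masses are not known exactly. Their poses are not given: they have to be found in the camera images.
- pin_center (a point): Round test pin: ground steel cylinder, 32 mm diameter, 60 mm long (last 2 mm at each end 28 mm diameter), about 0.37 kg. At the start it lies level in the V of the V-block, on top of the build-up, its axis 10.6 mm above the V-block's top. Point: its centre; x is the cylinder's axis, y and z turn as it rolls.
- vblock_center (a point): V-block: steel, 56 mm long, 42 mm wide, 32 mm high, about 0.45 kg; along its top a 90 degree V groove, 24 mm wide, 12 mm deep, between two flat 9 mm lands; sides flat and upright. At the start on the drilled block, roughly parallel to it. Point: its centre, 16 mm above its underside. x axis along its length, y across, z up.
- block_center (a point): Drilled setup block: steel, 76 mm long, 51 mm wide, 25 mm high, rows of 8 mm holes in its faces, about 0.6 kg. At the start flat on the granite parallel, roughly parallel to it. Point: its centre, 12.5 mm above its underside. x axis along its length, y across, z up.
- granite_center (a point): Granite parallel: plain black stone bar, 130 mm long, 56 mm wide, 30 mm high, about 0.62 kg. At the start flat on the table (z = 0), under the whole build-up. Point: its centre, 15 mm above its underside. x axis along its length, y across, z up.
- pin_tray_in (a point): Tray of the test pin: the one with a V trough. Wooden board 98 x 54 mm, 22 mm high; 90 degree trough 74 mm long, 28 mm wide at the top, 14 mm deep, felt-lined, closed by 12 mm end walls. Point: middle of the bottom of the V, 8 mm above the table. Home, the pin's axis is 22.6 mm above it, along x; 7 mm to spare at each end. Fixed; moves between starts. x along the recess, z up.
- vblock_tray_in (a point): Tray of the V-block: the one with a steel U-shaped clamp lying in a bed at its -x end (fixed, top 17 mm above the table). Wooden board 142 x 78 mm, 16 mm high; recess 68 x 54 mm, 8 mm deep, 12 mm rims, 46 mm finger notches mid-way along both long sides down to the floor. Point: centre of the recess floor, 8 mm above the table; 6 mm to spare all round. Fixed; moves between starts. x along the recess, z up.
- block_tray_in (a point): Tray of the drilled block: the shorter of the two with only a flat recess. Wooden board 112 x 87 mm, 16 mm high; recess 88 x 63 mm, 8 mm deep, felt floor, 12 mm rims; mid-way along each long side a 46 mm wide finger notch goes down to the floor. Point: centre of the recess floor, 8 mm above the table. 6 mm to spare all round. Fixed; moves between starts. x along the recess, z up.
- granite_tray_in (a point): Tray of the granite parallel: the longer of the two with only a flat recess. Wooden board 166 x 92 mm, 16 mm high; recess 142 x 68 mm, 8 mm deep, felt floor, 12 mm rims; mid-way along each long side a 46 mm wide finger notch goes down to the floor. Point: centre of the recess floor, 8 mm above the table. 6 mm to spare all round. Fixed; moves between starts. x along the recess, z up.
- ball: Bystander, leave alone: reference ball, a 25 mm white ceramic ball on a slim post with a dark round foot 64 mm across, 84 mm high in all, loose. Origin: centre of its underside.
- setring: Bystander, leave alone: steel setting ring, 72 mm outside, 36 mm bore, 22 mm high, loose, flat on the table. Origin: centre of its underside.
Not all that is in view belongs to the job. Leave any pink look-alike of the part that bears pin_center alone. Leave any green look-alike of the part that bears block_center alone.

How it is judged (in metres and radians):
On the way, in this order (a step that is already met when the one before it is completed fails the run):
1. the test pin lies home in its own tray, let go (horizontal distance between pin_center and pin_tray_in below 0.01 m and z of pin_center in the frame of pin_tray_in between 0.0196 and 0.0256 m and angle between the x axis of pin_center and the x axis of pin_tray_in, either way round below 0.06 rad and linear speed of pin below 0.02 m/s and contact force between pin and the fingers below 0.1 N), for 0.2 s.
2. the V-block lies home in its own tray, let go (horizontal distance between vblock_center and vblock_tray_in below 0.01 m and z of vblock_center in the frame of vblock_tray_in between 0.013 and 0.019 m and angle between the x axis of vblock_center and the x axis of vblock_tray_in, either way round below 0.25 rad and linear speed of vblock below 0.02 m/s and contact force between vblock and the fingers below 0.1 N and angle between vblock_center's own z axis and vertical below 0.06 rad), for 0.2 s.
3. the drilled block lies home in its own tray, let go (horizontal distance between block_center and block_tray_in below 0.01 m and z of block_center in the frame of block_tray_in between 0.0095 and 0.0155 m and angle between the x axis of block_center and the x axis of block_tray_in, either way round below 0.25 rad and linear speed of block below 0.02 m/s and contact force between block and the fingers below 0.1 N and angle between block_center's own z axis and vertical below 0.06 rad), for 0.2 s.
4. the granite parallel lies home in its own tray, let go (horizontal distance between granite_center and granite_tray_in below 0.01 m and z of granite_center in the frame of granite_tray_in between 0.012 and 0.018 m and angle between the x axis of granite_center and the x axis of granite_tray_in, either way round below 0.25 rad and linear speed of granite below 0.02 m/s and contact force between granite and the fingers below 0.1 N and angle between granite_center's own z axis and vertical below 0.06 rad), for 0.2 s.
At the end, for the whole second after the job is handed in: Each of the four pieces lies at rest, let go, in its own tray: centre within 10 mm of the tray's centre horizontally, height within 3 mm of fully down, length within 0.25 rad of the recess's length (pin: 0.06), and V-block, drilled block and parallel level and the same way up (within 0.06 rad) (all of step 1 and all of step 2 and all of step 3 and all of step 4); the robot touches nothing.
It fails at once if a piece is dropped: it falls free, touching nothing, at over 0.45 m/s (a fall of over about 10 mm) ((contact force between pin and anything else below 0.01 N and linear speed of pin above 0.45 m/s) or (contact force between vblock and anything else below 0.01 N and linear speed of vblock above 0.45 m/s) or (contact force between block and anything else below 0.01 N and linear speed of block above 0.45 m/s) or (contact force between granite and anything else below 0.01 N and linear speed of granite above 0.45 m/s)).
It fails at once if a piece is overturned or upended (tilted over 0.6 rad) (angle between any of vblock_center, block_center, granite_center's own z axis and vertical above 0.6 rad or angle between pin_center's own x axis and vertical below 0.97 rad).
It fails at once if the reference ball or the setting ring is moved over 15 mm (distance of any of ball, setring from where it was at the start of the episode above 0.015 m).
It also fails if it takes over 112 s, if anything falls off the work surface, if the arm or the gripper's body presses on something with over 40 N, if the wrist force passes 120 N, or if a joint passes its speed limit or range.

### The arm

A 6-joint arm with a two-finger parallel gripper is mounted at the origin on the work surface. World frame = base frame: x ahead of the robot, y to its left, z up, the work surface at z = 0. Lengths are in mm, angles in rad, forces in N, time in s.
With the tool pointing down it reaches from about 350 to 775 mm from the base axis. Payload 7.3 kg.
Tool frame: the origin (TCP) lies at the very end of the fingers, on their centre line; the grasp point (between the pads) lies 19 mm behind it; x points along the fingers, y is the direction in which the jaws open and shut, and the axes are right-handed (so a half turn about x gives the same grasp; the last joint's range is limited). The gripper opens to 92 mm and grips with 3 to 60 N. Pads are 19 mm wide; open, the fingers measure 130 mm over their backs; the gripper's body (75 mm by 190 mm) begins 47 mm behind the grasp point.
Start: joints at [1.154, 0.342, 1.524, -0, 1.275, -0.146], TCP at [140.423, 505.892, 226.741] pointing down, gripper open.
Joint ranges: [-2.53, 2.53], [-0.77, 2.02], [0.04, 2.7], [-1, 4.14], [0.28, 2.66], [-3.11, 3.11]. Speed limits (rad/s): [2.57, 2.57, 3.14, 3.14, 3.14, 3.14].

### API

Orientations are given as [roll, pitch, yaw] about the fixed x, y, z axes, in that order (R = Rz(yaw) Ry(pitch) Rx(roll)).
In Python, from plant import bot gives the robot as it stands.
- The arm moves only by the tool step_arm, never from a script. Its argument "targets" is a list that holds one entry, the list of rows, each a list of 4 numbers: the shift along the tool's x, y, z in m, then the turn about the tool's x in degrees. A call has exactly 5 rows; each row is the pose to reach, as a shift and turn from the pose measured when the call began, along the tool's axes at that moment; what a row does not reach only later rows make up. A row lasts 1/12 s, in which the tool goes at most 41.7 mm and 7.16 degrees, less where a joint would pass 70% of its speed; a pose out of reach is approached as far as the arm can. A call with a gripper value outside its range is refused whole. "jaw" is the closure, from 0 (fully open) to 1 (shut), set as the call begins (left out, the last holds). The fingers move at their own pace and stop on an object; the grip force is fixed at half the most. Time passes only in rows, so rows that repeat a pose let the fingers close, or fill a call up. It gives the time, the measured TCP pose, the force and the opening at its end, in the units of the state.
- bot.get_obs(): the state, without advancing time (a new reading comes with each control period).
- bot.capture(name): name is "side" or "top"; returns a dict with "color" (420x560x3 uint8, red, green, blue), "depth" (420x560 float32, mm along the optical axis (not along the pixel's ray), 0 where there is no reading), "fov_y" (degrees; the focal length in pixels is half the picture's height over the tangent of half this angle, whatever the lens; pixels are square), "cx", "cy" (the principal point, pixels), "rvec" (rotation vector, rad) and "tvec" (3), from world to camera coordinates, as OpenCV has them. Camera axes: x right, y down, z forward; pixel columns grow to the right and rows downward; lengths in mm; the calibration is good to about 2 mm. A picture is of the moment at which its call begins.
- bot.close_job(): hands the job in, once; it reports no verdict.
The state is a dict: "time": time; "joint_positions": joint angles; "dq": joint speeds; "tau": joint torques, N m; "tool_pos": TCP position; "tcp_rot": TCP orientation; "contact_force": force on the tool from outside, world axes, zero at the start; "moment": the same for the moment, N m; "grip_width": finger opening in mm.
Only numpy, scipy, OpenCV 4.12 (cv2) and the standard library are available. Lean on these libraries where they do the work, as an engineer would, in place of code of your own. Each camera call takes 0.05 s, during which the arm holds its last target. There are 200 camera calls.

## Working session

There is one attempt and no reset: what is moved stays moved. The work goes in short steps, Python scripts to look and compute and a tool call to move; the robot and the scene stay as the last step left them, time stands still between calls to the robot, and variables do not carry over. Pictures are saved under pics/ and viewed, about 12 in all and at most 16, crops included, and the job is handed in when it is done.

Besides the shell and the picture viewer there is one more tool, called after "Request:" by a JSON object that holds its "fn" and its "kwargs". step_arm: Moves the arm, as the interface text tells. Its arguments: {"type":"object","properties":{"targets":{"type":"array","items":{"type":"array","items":{"type":"array","items":{"type":"number"}}}},"jaw":{"type":"number"}},"required":["targets"]}

```bash
ls; mkdir -p pics; cat > h.py <<'E'
import numpy as np, cv2
from plant import bot
def cap(n):
    c=bot.capture(n); c['f']=210/np.tan(np.radians(c['fov_y'])/2)
    c['R']=cv2.Rodrigues(np.array(c['rvec'],float))[0]; c['t']=np.array(c['tvec'],float).ravel(); return c
def cloud(c):
    v,u=np.mgrid[0:420,0:560]; d=c['depth']
    P=np.stack([(u-c['cx'])*d/c['f'],(v-c['cy'])*d/c['f'],d],-1)
    return (P-c['t'])@c['R']
def save(c,n,roi=None,s=1):
    im=c['color'][:,:,::-1]
    if roi: u0,v0,u1,v1=roi; im=im[v0:v1,u0:u1]
    cv2.imwrite('pics/'+n,cv2.resize(im,None,fx=s,fy=s,interpolation=cv2.INTER_CUBIC))
E
python3 - <<'E'
from h import *
print(bot.get_obs())
for n in('top','side'):
    c=cap(n); save(c,n+'0.png',s=1.4); print(n,c['fov_y'],c['cx'],c['cy'],-c['R'].T@c['t'],c['R'])
    np.save(n+'0.npy',cloud(c)); np.save(n+'0c.npy',c['color'])
E
```

```text
pics
{'time': 0.0, 'joint_positions': array([ 1.15399653e+00,  3.42778084e-01,  1.52502236e+00, -2.40911417e-05,
        1.27535974e+00, -1.46030545e-01]), 'dq': array([-4.87496365e-04,  1.47367494e-03,  1.97094548e-03,  5.53608662e-04,
       -2.61709239e-04, -6.36710440e-05]), 'tau': array([-1.22780824e-03, -4.31250894e+01, -2.44218117e+01,  7.16584269e-02,
        5.59301418e-02, -7.92515084e-05]), 'tool_pos': array([140.26118029, 505.50302513, 226.01434999]), 'tcp_rot': array([-1.70213198,  1.56922863, -1.9728942 ]), 'contact_force': array([-0.41533912, -0.15061642, -0.77970718]), 'moment': array([-0.01208771,  0.04648658, -0.03294645]), 'grip_width': 91.81386951662525}
top 45.67885749211057 280.94916870281446 203.03481553732556 [ 261.62012758   28.42301873 1421.0840093 ] [[ 1.59305682e-02 -9.99872882e-01  6.61484062e-04]
 [-9.83607116e-01 -1.57902513e-02 -1.79632149e-01]
 [ 1.79619759e-01  2.21100177e-03 -9.83733629e-01]]
side 53.257928410845295 285.78746303653037 202.46604754449243 [259.23709863 697.02640824 888.66270179] [[-0.93456178 -0.35574364  0.00638313]
 [-0.26412399  0.68162723 -0.68236562]
 [ 0.23839631 -0.63939876 -0.73098319]]
```

View pics/top0.png

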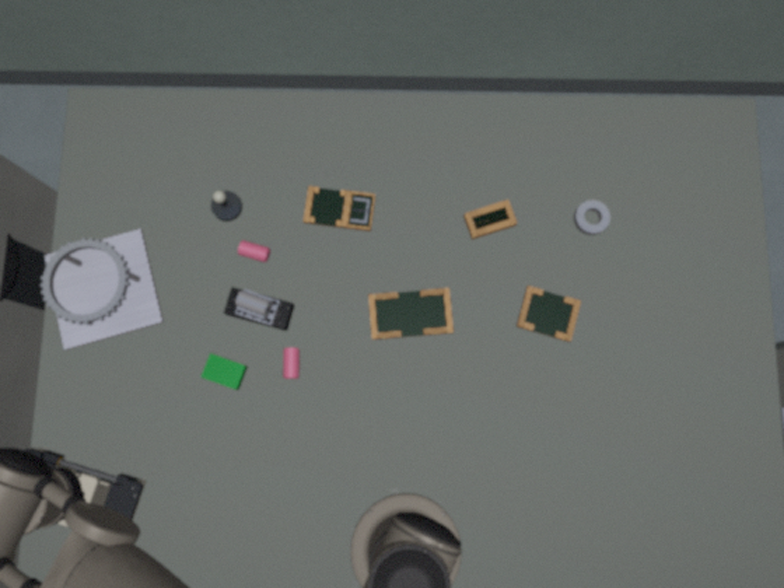

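View pics/side0.png

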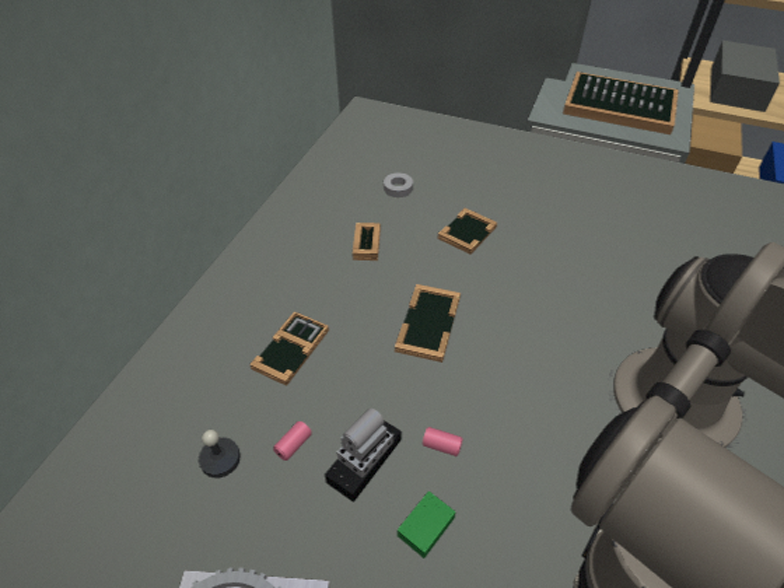

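The top view shows the stack at about (258,308). The V-block tray is at (340,208), the pin tray at (491,218), the granite tray at (411,314) and the block tray at (549,313), all in view pixels. Three things could be taken for the pin: the grey cylinder on the stack (258,302), pink (253,251) and pink (291,362). For the block it is the drilled steel one in the stack (258,308) or the green one (224,371). I choose the grey cylinder and the steel block.

```bash
cat >> h.py <<'E'
def ray(c,uv,z):
    uv=np.atleast_2d(uv).astype(float); d=np.c_[(uv-[c['cx'],c['cy']])/c['f'],np.ones(len(uv))]@c['R']
    o=-c['R'].T@c['t']; return (o+d*((z-o[2])/d[:,2])[:,None])[:,:2]
def rect(p):
    (x,y),(w,h),a=cv2.minAreaRect(np.float32(p))
    if w<h: w,h,a=h,w,a+90
    return np.round([x,y,w,h,(a+90)%180-90],1)
E
python3 - <<'E'
from h import *
for n in('top','side'):
    c=cap(n); P=cloud(c); im=c['color'].astype(int)
    hsv=cv2.cvtColor(c['color'],cv2.COLOR_RGB2HSV)
    m=((hsv[...,0]>8)&(hsv[...,0]<25)&(hsv[...,1]>110)&(hsv[...,2]>60)&(np.abs(P[...,2])<60)).astype(np.uint8)
    k,l,s,_=cv2.connectedComponentsWithStats(cv2.morphologyEx(m,cv2.MORPH_CLOSE,np.ones((9,9))))
    for i in range(1,k):
        if s[i,4]<60: continue
        vu=np.argwhere((l==i)&(m>0)); z=np.median(P[(l==i)&(m>0)][:,2])
        print(n,'wood',vu.mean(0)[::-1].round(),round(float(z),1),rect(ray(c,vu[:,::-1],16)))
    # stack levels
    x0,y0=rect(ray(c,[[184,220]],60))[:2] if n=='top' else (sx,sy)
    sx,sy=x0,y0
    near=np.hypot(P[...,0]-x0,P[...,1]-y0)<85
    for a,b in((22,36),(48,60),(80,92),(92,120)):
        q=near&(P[...,2]>a)&(P[...,2]<b)
        sat=(hsv[...,1]<110)|(hsv[...,2]<60); q&=sat
        if q.sum()>5: print(n,a,b,q.sum(),rect(P[q][:,:2]),np.median(P[q],0).round(1))
    q=near&(P[...,2]>20); print('max z',np.sort(P[q][:,2])[-5:])
    print('table z',np.median(P[np.abs(P[...,2])<15][:,2]), P[np.abs(P[...,2])<8][:,2].std())
    v0,u0=(150,140) if n=='top' else (270,200)
    save(c,n+'1.png',(u0,v0,u0+140,v0+105),5)
E
```

```text
top wood [249. 145.] 14.4 [681.  131.8  72.7  34.8 -22.3]
top wood [352. 156.] 21.1 [ 657.5 -167.    92.2   44.1  -69.4]
top 22 36 352 [462.  305.6 131.1  56.6  77. ] [458.  269.   29.3]
top 48 60 142 [460.4 301.8  76.9  50.5  73.8] [445.3 276.7  54.6]
top 80 92 79 [461.4 300.8  58.4  41.9  70.6] [452.1 302.5  86.4]
top 92 120 280 [459.4 302.1  59.7  37.1  70.3] [460.6 299.1 110.1]
max z [117.11836183 117.2629504  117.40849197 117.68296372 119.26522368]
table z -0.4130853238721089 2.990111079889368
side wood [343. 157.] 13.7 [ 451.3 -314.8   86.7   34.8  -16.3]
side wood [262. 173.] 19.7 [ 657.9 -158.3  112.8   50.8  -70. ]
side wood [326. 172.] 12.5 [ 473.8 -234.6   88.3   40.   -17. ]
side wood [312. 212.] 14.3 [463.8 -49.8  87.6  62.    5.8]
side wood [214. 240.] 13.8 [673.2 126.1  86.2  81.   82.9]
side wood [300. 248.] 13.8 [453.9  58.5  89.6  65.    6.7]
side wood [194. 265.] 13.8 [683.3 214.4  80.5  27.2  -5.3]
side 22 36 576 [464.1 306.9 132.3  56.5  75.5] [464.5 348.   28.9]
side 48 60 279 [462.7 304.   77.4  51.1  72.3] [452.2 329.   54. ]
side 80 92 149 [455.8 314.2  68.9  35.   36.9] [449.6 314.2  85.4]
side 92 120 446 [463.5 303.1  61.7  31.2  70.7] [460.7 308.2 109.5]
max z [114.930725   115.28681962 115.31741855 116.07018914 116.09086596]
table z -0.9855520248049803 2.0482867043923627
```

View pics/top1.png

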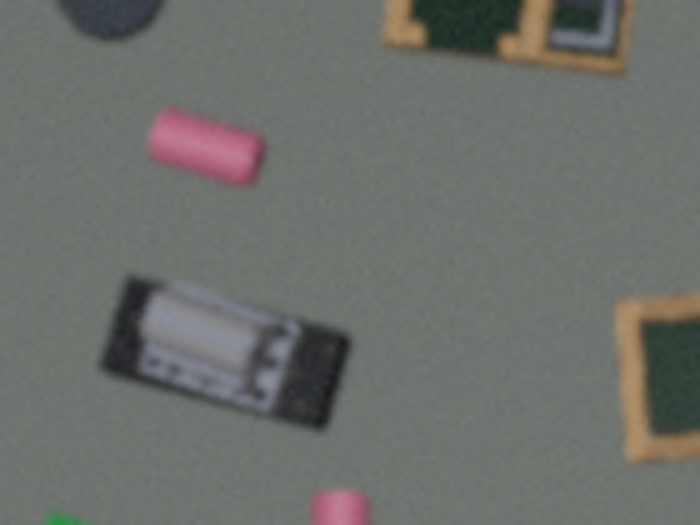

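View pics/side1.png

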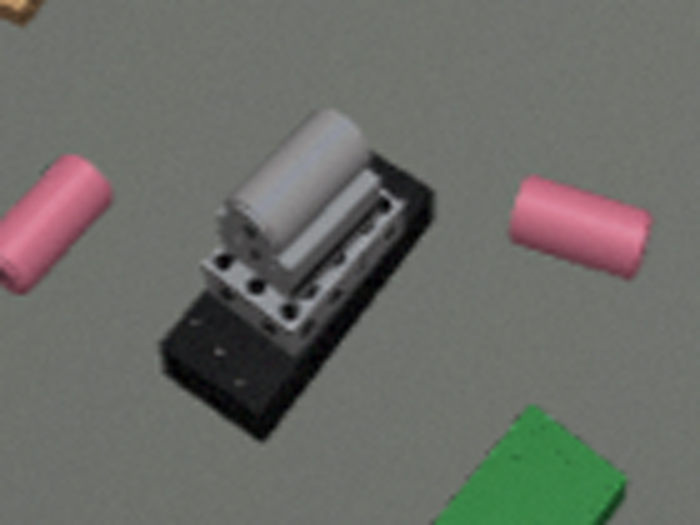

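The top crop shows the grey pin on the V-block, drilled block and black bar, with the two pink look-alikes apart from it. The side crop confirms the choice. Next I measure the trays.

```bash
python3 - <<'E'
from h import *
W={'pin':(657,-165,21),'vb':(676,150,15),'gr':(460,0,15),'bl':(462,-275,15)}
for n in('top','side'):
    c=cap(n); P=cloud(c); hsv=cv2.cvtColor(c['color'],cv2.COLOR_RGB2HSV)
    m=((hsv[...,0]>6)&(hsv[...,0]<28)&(hsv[...,1]>85)&(hsv[...,2]>50))
    vu=np.argwhere(m)
    for k,(x,y,z) in W.items():
        p=ray(c,vu[:,::-1],z); p=p[np.hypot(p[:,0]-x,p[:,1]-y)<105]
        b=rect(p); print(n,k,len(p),b, 'mean',p.mean(0).round(1))
        if k=='vb':
            a=np.radians(b[4]); e=np.array([np.cos(a),np.sin(a)]); s=(p-b[:2])@e; print(np.histogram(s,bins=np.arange(-76,80,6)))
    if n=='top': save(c,'top2.png',(200,110,440,260),3.3)
E
```

```text
top pin 464 [ 658.9 -165.9   97.9   55.1  -71.1] mean [ 657.9 -165.9]
top vb 448 [679.1 148.3 140.   78.5  83.6] mean [677.6 150.7]
(array([ 0, 38, 10,  9, 11, 10, 10, 10, 31, 53, 52, 43, 19,  3,  0,  0,  0,
        0,  0,  0,  9, 22, 48, 53, 17]), array([-76, -70, -64, -58, -52, -46, -40, -34, -28, -22, -16, -10,  -4,
         2,   8,  14,  20,  26,  32,  38,  44,  50,  56,  62,  68,  74]))
top gr 523 [460.1  -3.7 164.1  90.3 -84.3] mean [459.   -3.6]
top bl 399 [ 463.8 -284.2  110.5   86.3   74.3] mean [ 463.2 -283.5]
side pin 361 [ 657.2 -155.   117.2   54.4  -71.3] mean [ 655.6 -151.6]
side vb 646 [677.8 154.5 147.9  83.7  83.6] mean [675.8 161.9]
(array([32, 34, 15, 13, 15, 14, 15, 15, 38, 59, 60, 37, 20,  6,  1,  3,  2,
        3,  3,  2, 27, 36, 66, 67, 63]), array([-76, -70, -64, -58, -52, -46, -40, -34, -28, -22, -16, -10,  -4,
         2,   8,  14,  20,  26,  32,  38,  44,  50,  56,  62,  68,  74]))
side gr 672 [459.5   4.  174.7  91.7 -84.2] mean [457.8  14.8]
side bl 369 [ 463.8 -275.   124.1   91.1   73.8] mean [ 463.8 -268.3]
```

View pics/top2.png

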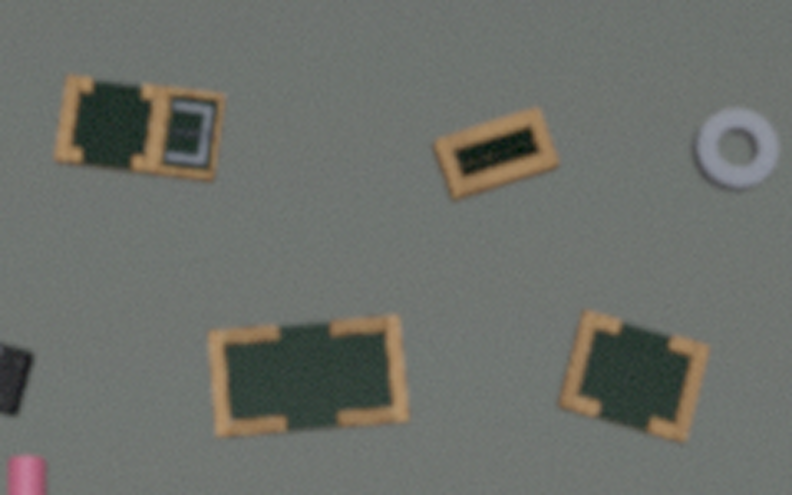

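The top view gives all four boards at their stated sizes. The V-block recess is at the +y end, with the clamp at the -y end. Next I write a move planner.

```bash
cat >> h.py <<'E'
from scipy.spatial.transform import Rotation as Ro
S=dict(pin=(461.5,302,70.5),vb=(461.4,300.9,70.6),bl=(461.5,303,73),gr=(463,306.2,76.2))
T=dict(pin=(658.9,-165.9,-71.1),vb=(681.9,173.1,83.6),bl=(463.8,-284.2,74.3),gr=(460.1,-3.7,-84.3))
def plan(x,y,z,yaw):  # yaw = length of piece; jaws across
    o=bot.get_obs(); R=Ro.from_euler('xyz',o['tcp_rot']).as_matrix(); p=np.array(o['tool_pos'])
    d=R.T@(np.array([x,y,z])-p)/1000
    a=np.radians(yaw+90); j=R.T@[np.cos(a),np.sin(a),0]
    t=(np.degrees(np.arctan2(j[2],j[1]))+90)%180-90
    print('t',round(o['time'],2),'pos',p.round(1),'w',round(o['grip_width'],1),'F',np.round(o['contact_force'],1),'q',np.round(o['joint_positions'],2))
    print('shift',d.round(4),'turn',round(t,1),'R',R.round(3).tolist())
E
python3 -c "
from h import *
plan(*S['pin'][:2],160,S['pin'][2])"
```

```text
t 0.3 pos [140.4 505.8 226.5] w 92.0 F [0.1 0.  0.2] q [ 1.15  0.34  1.52  0.    1.28 -0.15]
shift [ 0.0665 -0.1104  0.3639] turn -86.0 R [[-0.0, 0.268, 0.964], [-0.0, 0.964, -0.268], [-1.0, -0.0, -0.0]]
```

Request:
{"fn": "step_arm", "kwargs": {"targets": [[[0.0,-0.01,0.03,7],[0.0,-0.02,0.07,14],[0.0,-0.035,0.11,21],[0.0,-0.045,0.15,28],[0.0,-0.055,0.18,35]]]}}

```text
time: 0.72
tool_pos: [301.3, 403.1, 226.6]
tcp_rot: [0.235, 1.57, -0.653]
contact_force: [-0.4, 0.6, -0.7]
grip_width: 91.7
```

Request:
{"fn": "step_arm", "kwargs": {"targets": [[[0,0,0,7],[0,0,0,14],[0,0,0,21],[0,0,0,28],[0,0,0,35]]]}}

```text
time: 1.13
tool_pos: [301.4, 402.9, 226.5]
tcp_rot: [0.639, 1.57, -0.866]
contact_force: [0.9, 0.6, -0.8]
grip_width: 91.8
```

```bash
python3 -c "
from h import *
plan(*S['pin'][:2],160,S['pin'][2])"
```

```text
t 1.13 pos [301.4 402.9 226.5] w 91.8 F [ 0.9  0.6 -0.8] q [ 0.78  0.3   1.58 -0.    1.26  0.71]
shift [0.0667 0.1531 0.1111] turn 23.2 R [[0.0, 0.998, 0.065], [-0.001, 0.065, -0.998], [-1.0, 0.0, 0.001]]
```

Request:
{"fn": "step_arm", "kwargs": {"targets": [[[0.01,0.03,0.022,6],[0.02,0.07,0.05,12],[0.04,0.11,0.08,18],[0.055,0.145,0.105,23],[0.067,0.153,0.111,23.2]]]}}

```text
time: 1.55
tool_pos: [464.0, 300.9, 160.1]
tcp_rot: [2.055, 1.567, 0.139]
contact_force: [0.7, 0.5, -0.8]
grip_width: 92.1
```

```bash
python3 - <<'E'
from h import *
plan(*S['pin'][:2],90.5,S['pin'][2])
c=cap('side'); save(c,'s2.png',(190,230,350,350),5)
E
```

```text
t 1.55 pos [464.  300.9 160.1] w 92.1 F [ 0.7  0.5 -0.8] q [ 0.44  0.45  1.55 -0.    1.14  0.78]
shift [ 0.0696 -0.003  -0.0001] turn -0.3 R [[0.003, 0.941, -0.338], [0.0, -0.338, -0.941], [-1.0, 0.003, -0.002]]
```

View pics/s2.png

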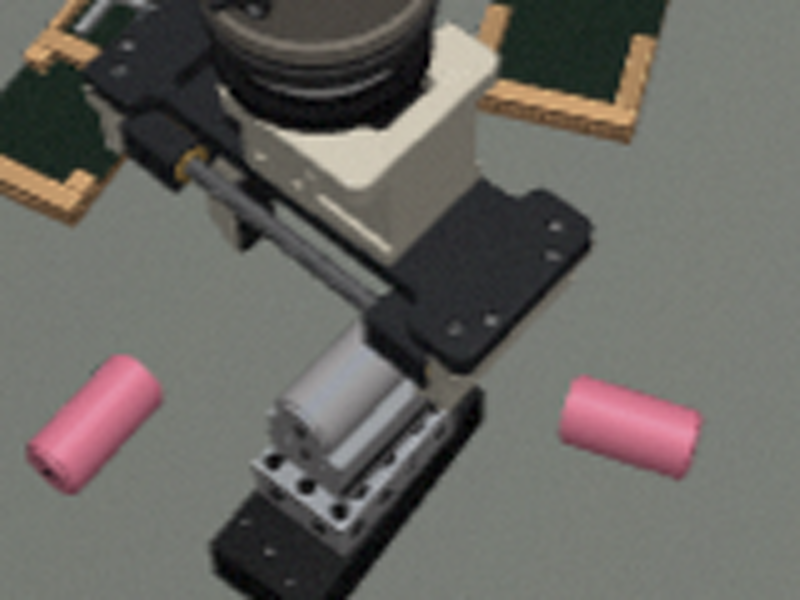

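The gripper straddles the stack at (370,420) with the pads aligned across the pin, so I go down.

Request:
{"fn": "step_arm", "kwargs": {"targets": [[[0.015,-0.002,0,0],[0.03,-0.003,0,0],[0.045,-0.003,0,0],[0.06,-0.003,0,0],[0.069,-0.003,0,0]]]}}

```text
time: 2.02
tool_pos: [463.0, 297.3, 84.6]
tcp_rot: [-0.081, 1.565, -1.997]
contact_force: [0.2, -0.7, -0.1]
grip_width: 91.8
```

Request:
{"fn": "step_arm", "kwargs": {"targets": [[[0,0,0,0],[0,0,0,0],[0,0,0,0],[0,0,0,0],[0,0,0,0]]]}}

```text
time: 2.43
tool_pos: [463.4, 297.6, 85.5]
tcp_rot: [0.165, 1.567, -1.751]
contact_force: [0.3, -0.2, -0.1]
grip_width: 92.0
```

```bash
python3 -c "
from h import *
plan(*S['pin'][:2],90.5,S['pin'][2])"
```

```text
t 2.43 pos [463.4 297.6  85.5] w 92.0 F [ 0.3 -0.2 -0.1] q [ 0.43  0.54  1.63 -0.    0.97  0.78]
shift [-0.005  -0.0033 -0.0035] turn -0.3 R [[-0.001, 0.941, -0.338], [-0.004, -0.338, -0.941], [-1.0, 0.001, 0.004]]
```

Request:
{"fn": "step_arm", "kwargs": {"targets": [[[-0.002,-0.001,-0.001,-0.3],[-0.005,-0.003,-0.003,-0.3],[-0.005,-0.003,-0.0035,-0.3],[-0.005,-0.003,-0.0035,-0.3],[-0.005,-0.003,-0.0035,-0.3]]]}}

```text
time: 2.85
tool_pos: [461.7, 302.0, 90.6]
tcp_rot: [0.235, 1.567, -1.674]
contact_force: [-0.6, -0.6, -0.1]
grip_width: 91.7
```

```bash
python3 -c "
from h import *
plan(*S['pin'][:2],90.5,S['pin'][2])"
```

```text
t 2.85 pos [461.7 302.   90.6] w 91.7 F [-0.6 -0.6 -0.1] q [ 0.44  0.53  1.63 -0.    0.98  0.78]
shift [ 0.0001 -0.0002  0.0001] turn 0.1 R [[-0.0, 0.943, -0.333], [-0.004, -0.333, -0.943], [-1.0, 0.001, 0.004]]
```

Request:
{"fn": "step_arm", "kwargs": {"targets": [[[0,0,0,0],[0,0,0,0],[0,0,0,0],[0,0,0,0],[0,0,0,0]]], "jaw": 1}}

```text
time: 3.27
tool_pos: [461.7, 302.0, 90.6]
tcp_rot: [0.19, 1.567, -1.72]
contact_force: [0.5, -0.3, -0.7]
grip_width: 62.8
```

Request:
{"fn": "step_arm", "kwargs": {"targets": [[[0,0,0,0],[0,0,0,0],[0,0,0,0],[0,0,0,0],[0,0,0,0]]]}}

```text
time: 3.68
tool_pos: [463.1, 301.9, 91.0]
tcp_rot: [0.856, 1.566, -1.053]
contact_force: [2.4, -0.5, -1.1]
grip_width: 31.1
```

Request:
{"fn": "step_arm", "kwargs": {"targets": [[[0,0,0,0],[0,0,0,0],[-0.002,0,0,0],[-0.006,0,0,0],[-0.012,0,0,0]]]}}

```text
time: 4.1
tool_pos: [462.0, 301.7, 102.5]
tcp_rot: [0.251, 1.566, -1.659]
contact_force: [0.4, -0.6, -4.2]
grip_width: 31.3
```

Request:
{"fn": "step_arm", "kwargs": {"targets": [[[-0.01,0,0,0],[-0.025,0,0,0],[-0.04,0,0,0],[-0.05,0,0,0],[-0.055,0,0,0]]]}}

```text
time: 4.52
tool_pos: [462.5, 302.3, 159.6]
tcp_rot: [0.839, 1.566, -1.071]
contact_force: [0.7, -0.5, -4.6]
grip_width: 31.2
```

```bash
python3 - <<'E'
from h import *
plan(*T['pin'][:2],150,T['pin'][2])
c=cap('side'); save(c,'s3.png',(190,230,350,350),4)
E
```

```text
t 4.52 pos [462.5 302.3 159.6] w 31.2 F [ 0.7 -0.5 -4.6] q [ 0.44  0.45  1.55 -0.    1.14  0.78]
shift [0.0118 0.3408 0.3763] turn -38.3 R [[0.002, 0.943, -0.332], [-0.004, -0.332, -0.943], [-1.0, 0.003, 0.003]]
```

View pics/s3.png

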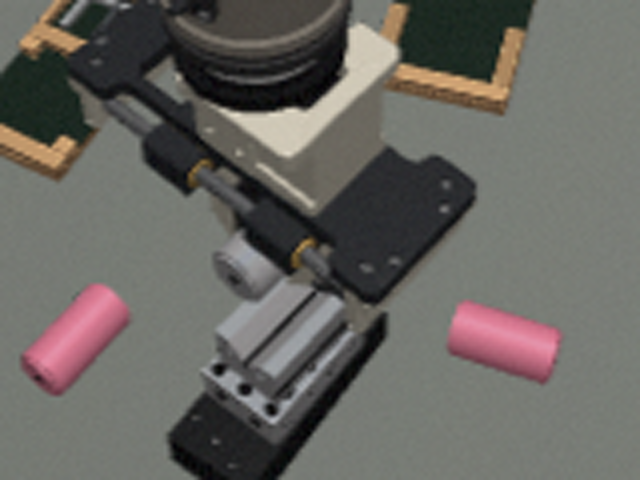

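The pin is held (at (245,265)) and the V-block's V is empty, so I carry it to its tray.

Request:
{"fn": "step_arm", "kwargs": {"targets": [[[0,0.01,0.011,0],[0,0.03,0.033,0],[0,0.055,0.061,0],[0,0.08,0.088,0],[0,0.105,0.116,0]]]}}

```text
time: 4.98
tool_pos: [523.0, 156.9, 159.9]
tcp_rot: [0.669, 1.567, -1.239]
contact_force: [0.6, 0.5, -4.2]
grip_width: 31.3
```

Request:
{"fn": "step_arm", "kwargs": {"targets": [[[0,0.025,0.028,0],[0,0.05,0.055,0],[0,0.075,0.083,0],[0,0.095,0.105,0],[0,0.11,0.12,0]]]}}

```text
time: 5.4
tool_pos: [587.3, 4.1, 159.8]
tcp_rot: [0.39, 1.567, -1.521]
contact_force: [-0.0, 0.1, -3.8]
grip_width: 31.3
```

Request:
{"fn": "step_arm", "kwargs": {"targets": [[[0,0.015,0.017,-5],[0,0.035,0.039,-11],[0,0.055,0.061,-18],[0,0.07,0.077,-25],[0,0.08,0.088,-30]]]}}

```text
time: 5.82
tool_pos: [633.6, -108.0, 159.1]
tcp_rot: [-0.437, 1.566, -1.82]
contact_force: [0.2, 0.3, -3.9]
grip_width: 31.3
```

```bash
python3 -c "
from h import *
plan(*T['pin'][:2],70,T['pin'][2])"
```

```text
t 5.82 pos [ 633.6 -108.   159.1] w 31.3 F [ 0.2  0.3 -3.9] q [-0.29  0.61  1.27 -0.    1.26 -0.47]
shift [0.0894 0.0142 0.0613] turn -8.1 R [[-0.001, 0.982, 0.187], [-0.004, 0.187, -0.982], [-1.0, -0.002, 0.004]]
```

Request:
{"fn": "step_arm", "kwargs": {"targets": [[[0.0,0.003,0.013,-2],[0.01,0.008,0.035,-5],[0.025,0.012,0.052,-8],[0.04,0.014,0.061,-8],[0.05,0.014,0.061,-8]]]}}

```text
time: 6.23
tool_pos: [657.8, -167.1, 106.2]
tcp_rot: [-1.181, 1.565, -2.427]
contact_force: [-1.1, -0.0, -5.0]
grip_width: 31.4
```

Request:
{"fn": "step_arm", "kwargs": {"targets": [[[0,0,0,0],[0,0,0,0],[0,0,0,0],[0,0,0,0],[0,0,0,0]]]}}

```text
time: 6.65
tool_pos: [658.3, -166.5, 107.5]
tcp_rot: [-0.844, 1.566, -2.09]
contact_force: [-0.1, 0.3, -4.9]
grip_width: 31.4
```

```bash
python3 - <<'E'
from h import *
plan(*T['pin'][:2],40,T['pin'][2])
c=cap('side'); save(c,'s4.png',(200,110,340,215),4)
c=cap('top'); P=cloud(c); save(c,'t4.png',(300,110,410,200),4)
E
```

```text
t 6.65 pos [ 658.3 -166.5  107.5] w 31.4 F [-0.1  0.3 -4.9] q [-0.36  0.73  1.2  -0.01  1.21 -0.68]
shift [ 0.0675  0.001  -0.0006] turn -0.3 R [[-0.002, 0.948, 0.319], [-0.004, 0.319, -0.948], [-1.0, -0.004, 0.003]]
```

View pics/s4.png

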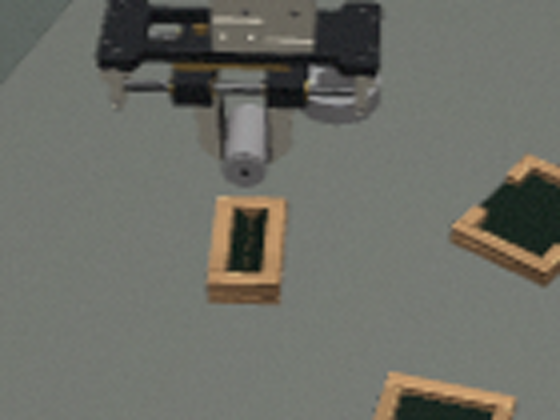

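```bash
python3 - <<'E'
from h import *
c=cap('side'); P=cloud(c)
print(ray(c,[[261.2,153]],114.5), P[151:156,259:264].reshape(-1,3).round(0)[::3])
a=np.radians(-71.1); print(np.array([658.3,-166.5])-30*np.array([np.cos(a),np.sin(a)]))
E
```

```text
[[ 645.21265509 -134.53671094]] [[ 653. -137.  118.]
 [ 644. -138.  119.]
 [ 651. -138.  114.]
 [ 642. -140.  115.]
 [ 647. -138.  111.]
 [ 653. -136.  108.]
 [ 644. -138.  108.]
 [ 650. -136.  105.]
 [ 642. -139.  104.]]
[ 648.58247745 -138.11743924]
```

The pin is centred in the grip to about 1 mm, so I lower it.

Request:
{"fn": "step_arm", "kwargs": {"targets": [[[0.008,0.001,0,0],[0.022,0.001,-0.0006,0],[0.038,0.001,-0.0006,0],[0.052,0.001,-0.0006,0],[0.062,0.001,-0.0006,0]]]}}

```text
time: 7.22
tool_pos: [657.9, -165.8, 43.0]
tcp_rot: [-1.327, 1.565, -2.573]
contact_force: [-0.0, 0.7, -5.2]
grip_width: 31.4
```

Request:
{"fn": "step_arm", "kwargs": {"targets": [[[0,0,0,0],[0,0,0,0],[0,0,0,0],[0,0,0,0],[0,0,0,0]]]}}

```text
time: 7.63
tool_pos: [658.6, -166.1, 44.1]
tcp_rot: [-0.996, 1.566, -2.243]
contact_force: [0.6, -0.3, -3.6]
grip_width: 31.4
```

```bash
python3 - <<'E'
from h import *
plan(*T['pin'][:2],26,T['pin'][2])
E
```

```text
t 7.63 pos [ 658.6 -166.1   44.1] w 31.4 F [ 0.6 -0.3 -3.6] q [-0.36  0.79  1.26 -0.01  1.09 -0.68]
shift [ 0.0181  0.0004 -0.0001] turn -0.3 R [[-0.003, 0.948, 0.319], [-0.004, 0.319, -0.948], [-1.0, -0.004, 0.003]]
```

Request:
{"fn": "step_arm", "kwargs": {"targets": [[[0.004,0,0,0],[0.009,0,0,0],[0.013,0,0,0],[0.016,0,0,0],[0.018,0,0,0]]]}}

```text
time: 8.05
tool_pos: [659.1, -166.0, 26.1]
tcp_rot: [-0.8, 1.566, -2.046]
contact_force: [1.4, 1.9, 2.1]
grip_width: 31.0
```

Request:
{"fn": "step_arm", "kwargs": {"targets": [[[0.0005,0,0,0],[0.001,0,0,0],[0.0015,0,0,0],[0.002,0,0,0],[0.002,0,0,0]]]}}

```text
time: 8.47
tool_pos: [660.1, -166.0, 25.2]
tcp_rot: [-0.182, 1.566, -1.429]
contact_force: [2.9, 1.9, 3.1]
grip_width: 31.1
```

Request:
{"fn": "step_arm", "kwargs": {"targets": [[[0.001,0,0,0],[0.002,0,0,0],[0.003,0,0,0],[0.003,0,0,0],[0.003,0,0,0]]]}}

```text
time: 8.88
tool_pos: [661.5, -166.0, 23.7]
tcp_rot: [0.378, 1.564, -0.869]
contact_force: [3.2, 2.9, 7.5]
grip_width: 31.3
```

Request:
{"fn": "step_arm", "kwargs": {"targets": [[[0.0,0.0005,0,0],[0.0,0.001,0,0],[0.0,0.0015,0,0],[0.0,0.0015,0,0],[0.0,0.0015,0,0]]]}}

```text
time: 9.3
tool_pos: [661.6, -166.0, 23.8]
tcp_rot: [-0.052, 1.565, -1.298]
contact_force: [-4.5, -0.2, 5.8]
grip_width: 31.7
```

Request:
{"fn": "step_arm", "kwargs": {"targets": [[[0.0005,0,0,0],[0.001,0,0,0],[0.001,0,0,0],[0.001,0,0,0],[0.001,0,0,0]]]}}

```text
time: 9.72
tool_pos: [661.6, -166.1, 23.7]
tcp_rot: [-0.032, 1.565, -1.279]
contact_force: [-2.0, 2.2, 9.0]
grip_width: 31.5
```

It is seated: both walls resist sideways and it goes no lower than the home height. I let go.

Request:
{"fn": "step_arm", "kwargs": {"targets": [[[0,0,0,0],[0,0,0,0],[0,0,0,0],[0,0,0,0],[0,0,0,0]]], "jaw": 0.3}}

```text
time: 10.13
tool_pos: [661.3, -166.1, 23.2]
tcp_rot: [-0.17, 1.566, -1.416]
contact_force: [0.2, -0.2, 0.8]
grip_width: 59.5
```

Request:
{"fn": "step_arm", "kwargs": {"targets": [[[-0.005,0,0,0],[-0.02,0,0,0],[-0.05,0,0,0],[-0.08,0,0,0],[-0.11,0,0,0]]]}}

```text
time: 10.55
tool_pos: [660.9, -165.4, 134.4]
tcp_rot: [-0.321, 1.566, -1.567]
contact_force: [0.4, -0.2, -0.9]
grip_width: 64.1
```

Request:
{"fn": "step_arm", "kwargs": {"targets": [[[0,-0.02,-0.02,5],[0,-0.05,-0.05,10],[0,-0.08,-0.08,16],[0,-0.11,-0.11,23],[0,-0.14,-0.14,30]]], "jaw": 0}}

```text
time: 10.97
tool_pos: [484.4, -77.9, 134.2]
tcp_rot: [0.284, 1.566, -1.492]
contact_force: [-0.0, -0.1, 0.0]
grip_width: 90.4
```

```bash
python3 - <<'E'
from h import *
plan(*S['vb'][:2],140,S['vb'][2])
for n in('top','side'):
    c=cap(n); P=cloud(c); 
    q=(np.hypot(P[...,0]-659,P[...,1]+166)<70)&(P[...,2]>32)&(P[...,2]<60); print(n,rect(P[q][:,:2]),P[q][:,2].max())
    if n=='side': save(c,'s5.png',(210,130,310,200),5)
    q=(np.hypot(P[...,0]-461,P[...,1]-302)<85)&(P[...,2]>76)&(P[...,2]<98); 
    if q.sum()>5: print(rect(P[q][:,:2]))
E
```

```text
t 10.97 pos [484.4 -77.9 134.2] w 90.4 F [-0.  -0.1  0. ] q [-0.31  0.38  1.75 -0.01  1.01 -0.1 ]
shift [-0.0077 -0.0998 -0.3661] turn 7.6 R [[0.0, 0.979, -0.204], [-0.005, -0.204, -0.979], [-1.0, 0.001, 0.005]]
top [ 658.4 -165.4   60.8   31.7  -68.9] 54.03527728126371
[460.9 302.1  58.2  42.2  70.5]
side [ 660.7 -161.8   62.    30.3  -67.5] 48.91114482581658
[462.7 303.4  57.4  42.5  71.1]
```

View pics/s5.png

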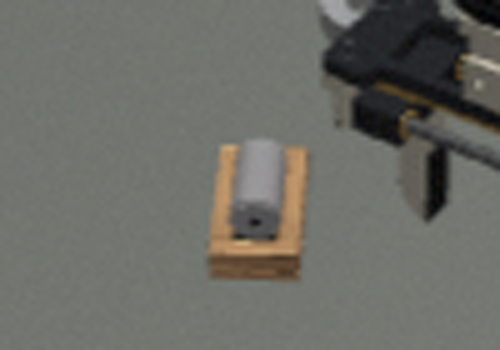

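```bash
python3 - <<'E'
from h import *
for n in('top','side'):
    c=cap(n); P=cloud(c); hsv=cv2.cvtColor(c['color'],cv2.COLOR_RGB2HSV)
    q=(np.hypot(P[...,0]-659,P[...,1]+166)<50)&(P[...,2]>32)&(P[...,2]<56)&(hsv[...,1]<60)
    p=P[q]; m=p.mean(0); w,v=np.linalg.eigh(np.cov((p-m)[:,:2].T)); e=v[:,1]; print(n,len(p),m.round(1),np.degrees(np.arctan2(e[1],e[0]))%180-180)
    s=(p[:,:2]-m[:2])@e; print(s.min(),s.max(), 'slope',np.polyfit(s,p[:,2],1))
    A=np.c_[p[:,:2]-[659,-166],np.ones(len(p))]
    # cylinder fit r=16
    from scipy.optimize import least_squares
    def f(x):
        a=x[0]; d=p-[659+x[1],-166+x[1]*0,x[2]]; 
        u=-np.sin(a)*d[:,0]+np.cos(a)*d[:,1]; z=d[:,2]-x[3]*(np.cos(a)*d[:,0]+np.sin(a)*d[:,1]); return np.hypot(u,z)-16
    r=least_squares(f,[np.radians(-71),0,30,0],loss='soft_l1'); print(np.degrees(r.x[0]),r.x)
E
```

```text
top 217 [ 657.1 -164.4   43.1] -70.90515531238741
-32.28521358640599 29.41434718502023 slope [-1.23402414e-02  4.31256995e+01]
-70.48210253974895 [-1.23014475e+00  1.10973894e+00  3.00737215e+01  4.25948254e-04]
side 152 [ 658.4 -158.4   41.6] -73.24612962160812
-35.11496381461695 28.580866096934553 slope [-0.06454986 41.61397007]
-70.91964584303517 [-1.23778132  3.50274583 29.26132729  0.0445439 ]
```

The pin is home: yaw about -70.7°, axis height about 30 mm, level. Next is the V-block.

Request:
{"fn": "step_arm", "kwargs": {"targets": [[[0,-0.01,-0.035,0],[0,-0.02,-0.073,0],[0,-0.03,-0.11,0],[0,-0.04,-0.146,0],[0,-0.05,-0.183,0]]]}}

```text
time: 11.58
tool_pos: [475.1, 112.2, 134.4]
tcp_rot: [0.843, 1.564, -0.925]
contact_force: [0.2, -0.2, -0.7]
grip_width: 92.2
```

Request:
{"fn": "step_arm", "kwargs": {"targets": [[[0,-0.01,-0.037,2],[0,-0.02,-0.073,4],[0,-0.032,-0.117,6],[0,-0.042,-0.154,7.6],[0,-0.047,-0.173,7.6]]]}}

```text
time: 12.0
tool_pos: [464.3, 295.9, 133.8]
tcp_rot: [1.499, 1.563, -0.4]
contact_force: [-0.1, -1.9, -0.2]
grip_width: 91.9
```

```bash
python3 - <<'E'
from h import *
plan(461.6,302.2,65,70.8)
E
```

```text
t 12.0 pos [464.3 295.9 133.8] w 91.9 F [-0.1 -1.9 -0.2] q [ 0.43  0.48  1.59 -0.01  1.07  0.76]
shift [ 0.0688 -0.0051 -0.0051] turn 0.4 R [[0.007, 0.946, -0.323], [-0.003, -0.323, -0.946], [-1.0, 0.007, 0.001]]
```

Request:
{"fn": "step_arm", "kwargs": {"targets": [[[0.008,-0.005,-0.005,0],[0.022,-0.005,-0.005,0],[0.038,-0.005,-0.005,0],[0.053,-0.005,-0.005,0],[0.065,-0.005,-0.005,0]]]}}

```text
time: 12.42
tool_pos: [462.6, 301.4, 67.2]
tcp_rot: [1.452, 1.563, -0.447]
contact_force: [0.1, 0.4, 0.6]
grip_width: 92.0
```

Request:
{"fn": "step_arm", "kwargs": {"targets": [[[0,0,0,0],[0,0,0,0],[0,0,0,0],[0,0,0,0],[0,0,0,0]]]}}

```text
time: 12.83
tool_pos: [463.4, 301.4, 68.0]
tcp_rot: [1.603, 1.562, -0.296]
contact_force: [0.5, -0.5, 0.1]
grip_width: 91.9
```

```bash
python3 - <<'E'
from h import *
plan(461.6,302.2,61,70.8)
E
```

```text
t 12.83 pos [463.4 301.4  68. ] w 91.9 F [ 0.5 -0.5  0.1] q [ 0.44  0.56  1.65 -0.01  0.92  0.77]
shift [ 0.007  -0.002  -0.0001] turn 0.4 R [[0.008, 0.946, -0.323], [-0.003, -0.323, -0.946], [-1.0, 0.009, -0.0]]
```

Request:
{"fn": "step_arm", "kwargs": {"targets": [[[0.003,-0.002,0,0.4],[0.006,-0.002,0,0.4],[0.007,-0.002,0,0.4],[0.007,-0.002,0,0.4],[0.007,-0.002,0,0.4]]]}}

```text
time: 13.25
tool_pos: [461.4, 302.1, 60.9]
tcp_rot: [1.589, 1.562, -0.317]
contact_force: [0.1, -0.3, -0.6]
grip_width: 91.6
```

Request:
{"fn": "step_arm", "kwargs": {"targets": [[[0,0,0,0],[0,0,0,0],[0,0,0,0],[0,0,0,0],[0,0,0,0]]], "jaw": 1}}

```text
time: 13.67
tool_pos: [461.4, 302.1, 61.0]
tcp_rot: [1.597, 1.562, -0.309]
contact_force: [1.4, 0.2, 0.6]
grip_width: 63.1
```

Request:
{"fn": "step_arm", "kwargs": {"targets": [[[0,0,0,0],[0,0,0,0],[0,0,0,0],[0,0,0,0],[0,0,0,0]]]}}

```text
time: 14.08
tool_pos: [461.9, 302.1, 61.1]
tcp_rot: [1.641, 1.561, -0.265]
contact_force: [1.9, 0.2, 0.4]
grip_width: 41.6
```

Request:
{"fn": "step_arm", "kwargs": {"targets": [[[0,0,0,0],[-0.001,0,0,0],[-0.004,0,0,0],[-0.009,0,0,0],[-0.015,0,0,0]]]}}

```text
time: 14.5
tool_pos: [461.1, 301.9, 75.9]
tcp_rot: [1.493, 1.563, -0.413]
contact_force: [0.3, 0.0, -5.4]
grip_width: 42.1
```

Request:
{"fn": "step_arm", "kwargs": {"targets": [[[-0.01,0,0,0],[-0.025,0,0,0],[-0.04,0,0,0],[-0.05,0,0,0],[-0.055,0,0,0]]]}}

```text
time: 14.92
tool_pos: [461.4, 302.5, 133.1]
tcp_rot: [1.727, 1.561, -0.179]
contact_force: [0.0, 0.1, -5.2]
grip_width: 41.7
```

```bash
python3 - <<'E'
from h import *
plan(683.5,173.1,90,83.6)
E
```

```text
t 14.92 pos [461.4 302.5 133.1] w 41.7 F [ 0.   0.1 -5.2] q [ 0.44  0.48  1.59 -0.01  1.07  0.78]
shift [0.0456 0.2519 0.0492] turn -12.8 R [[0.01, 0.944, -0.329], [-0.002, -0.329, -0.944], [-1.0, 0.01, -0.002]]
```

Request:
{"fn": "step_arm", "kwargs": {"targets": [[[0,0.012,0.002,0],[0,0.035,0.007,0],[0,0.065,0.013,-2],[0,0.095,0.018,-5],[0,0.125,0.024,-8]]]}}

```text
time: 15.33
tool_pos: [572.7, 237.6, 133.8]
tcp_rot: [1.534, 1.561, -0.23]
contact_force: [-0.7, 1.3, -4.9]
grip_width: 41.6
```

```bash
python3 - <<'E'
from h import *
plan(683.5,173.1,90,83.6)
E
```

```text
t 15.33 pos [572.7 237.6 133.8] w 41.6 F [-0.7  1.3 -4.9] q [ 0.27  0.59  1.38 -0.01  1.16  0.47]
shift [0.045  0.1206 0.042 ] turn -4.6 R [[0.009, 0.981, -0.192], [-0.002, -0.192, -0.981], [-1.0, 0.01, 0.0]]
```

Request:
{"fn": "step_arm", "kwargs": {"targets": [[[0,0.03,0.01,-1],[0.005,0.06,0.02,-3],[0.012,0.09,0.031,-4.6],[0.025,0.11,0.038,-4.6],[0.035,0.12,0.042,-4.6]]]}}

```text
time: 15.75
tool_pos: [685.1, 170.1, 97.9]
tcp_rot: [1.361, 1.561, -0.325]
contact_force: [-1.1, -0.9, -6.3]
grip_width: 41.7
```

Request:
{"fn": "step_arm", "kwargs": {"targets": [[[0,0,0,0],[0,0,0,0],[0,0,0,0],[0,0,0,0],[0,0,0,0]]]}}

```text
time: 16.17
tool_pos: [684.7, 171.3, 99.2]
tcp_rot: [1.432, 1.56, -0.252]
contact_force: [0.5, 0.8, -5.4]
grip_width: 42.0
```

```bash
python3 - <<'E'
from h import *
plan(683.5,173.1,40,83.6)
c=cap('side'); P=cloud(c); save(c,'s6.png',(150,170,290,275),5)
E
```

```text
t 16.17 pos [684.7 171.3  99.2] w 42.0 F [ 0.5  0.8 -5.4] q [ 0.14  0.78  1.12 -0.    1.23  0.25]
shift [ 0.0592 -0.002  -0.0017] turn -0.1 R [[0.011, 0.993, -0.113], [-0.003, -0.113, -0.994], [-1.0, 0.011, 0.001]]
```

View pics/s6.png

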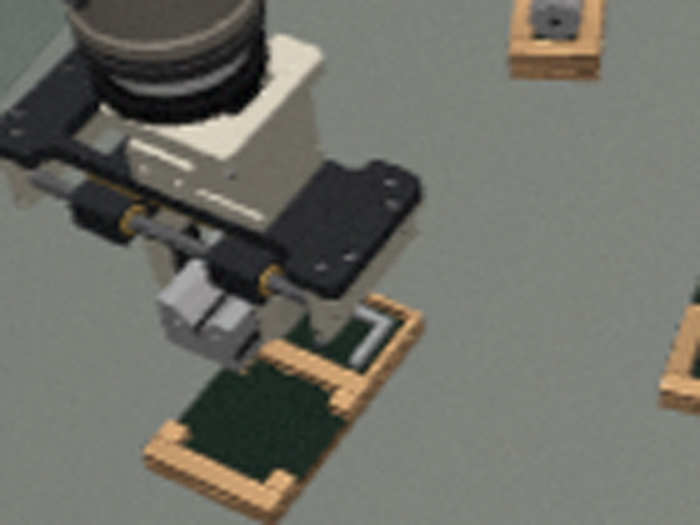

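```bash
python3 - <<'E'
from h import *
c=cap('side'); px=np.array([[147,450],[270,512],[258,358],[340,402]])/5+[150,170]
p=ray(c,px,16); print(p.round(0), p[:2].mean(0),p[2:].mean(0), np.linalg.norm(p[:2].mean(0)-p[2:].mean(0)))
# V-block pose in the grip, points near TCP
P=cloud(c); q=(np.hypot(P[...,0]-684,P[...,1]-171)<45)&(P[...,2]>116)&(P[...,2]<132); print(rect(P[q][:,:2]))
E
```

```text
[[723. 216.]
 [648. 227.]
 [699. 144.]
 [646. 154.]] [685.60204347 221.36114118] [672.94238092 149.29634785] 73.1683093554066
[685.1 183.9  72.4  45.2 -23.1]
```

Request:
{"fn": "step_arm", "kwargs": {"targets": [[[0.008,-0.002,-0.0015,0],[0.022,-0.002,-0.0015,0],[0.038,-0.002,-0.0015,0],[0.053,-0.002,-0.0015,0],[0.063,-0.002,-0.0015,0]]]}}

```text
time: 16.68
tool_pos: [682.5, 172.9, 34.0]
tcp_rot: [1.319, 1.562, -0.365]
contact_force: [-0.7, 0.7, -5.7]
grip_width: 41.6
```

Request:
{"fn": "step_arm", "kwargs": {"targets": [[[0,0,0,0],[0,0,0,0],[0,0,0,0],[0,0,0,0],[0,0,0,0]]]}}

```text
time: 17.1
tool_pos: [683.2, 173.0, 35.2]
tcp_rot: [1.416, 1.56, -0.268]
contact_force: [0.4, 0.2, -6.4]
grip_width: 41.7
```

```bash
python3 - <<'E'
from h import *
plan(683.5,173.6,17,83.6)
E
```

```text
t 17.1 pos [683.2 173.   35.2] w 41.7 F [ 0.4  0.2 -6.4] q [ 0.14  0.84  1.18 -0.    1.11  0.26]
shift [ 0.0182  0.0001 -0.0006] turn -0.1 R [[0.01, 0.994, -0.113], [-0.003, -0.113, -0.994], [-1.0, 0.011, 0.002]]
```

Request:
{"fn": "step_arm", "kwargs": {"targets": [[[0.004,0,-0.0005,0],[0.009,0,-0.0005,0],[0.014,0,-0.0005,0],[0.017,0,-0.0005,0],[0.019,0,-0.0005,0]]]}}

```text
time: 17.52
tool_pos: [682.9, 173.4, 15.1]
tcp_rot: [1.343, 1.562, -0.341]
contact_force: [0.5, 1.3, -4.8]
grip_width: 41.8
```

Request:
{"fn": "step_arm", "kwargs": {"targets": [[[0.001,0,0,0],[0.002,0,0,0],[0.003,0,0,0],[0.003,0,0,0],[0.003,0,0,0]]]}}

```text
time: 17.93
tool_pos: [682.9, 173.3, 14.1]
tcp_rot: [1.37, 1.561, -0.314]
contact_force: [-4.8, -1.4, 6.5]
grip_width: 42.0
```

It touched down at exactly the expected height, so I release.

Request:
{"fn": "step_arm", "kwargs": {"targets": [[[0,0,0,0],[0,0,0,0],[0,0,0,0],[0,0,0,0],[0,0,0,0]]], "jaw": 0.3}}

```text
time: 18.35
tool_pos: [683.1, 173.4, 14.1]
tcp_rot: [1.381, 1.561, -0.303]
contact_force: [0.5, 1.2, 0.2]
grip_width: 64.0
```

Request:
{"fn": "step_arm", "kwargs": {"targets": [[[-0.005,0,0,0],[-0.02,0,0,0],[-0.05,0,0,0],[-0.075,0,0,0],[-0.09,0,0,0]]]}}

```text
time: 18.77
tool_pos: [683.5, 173.9, 107.7]
tcp_rot: [1.517, 1.557, -0.167]
contact_force: [0.6, 0.5, 0.3]
grip_width: 64.8
```

Request:
{"fn": "step_arm", "kwargs": {"targets": [[[0,-0.025,-0.015,2],[0,-0.055,-0.03,4],[0,-0.085,-0.05,6],[0,-0.11,-0.065,8],[0,-0.13,-0.08,10]]], "jaw": 0}}

```text
time: 19.18
tool_pos: [561.5, 269.0, 106.3]
tcp_rot: [1.699, 1.557, -0.161]
contact_force: [0.9, 0.1, -1.0]
grip_width: 90.3
```

```bash
cat >> h.py <<'E'
def top_rect(c,x,y,r,a,b,wood=True):
    P=cloud(c); hsv=cv2.cvtColor(c['color'],cv2.COLOR_RGB2HSV)
    q=(np.hypot(P[...,0]-x,P[...,1]-y)<r)&(P[...,2]>a)&(P[...,2]<b)&((hsv[...,1]<90)|(hsv[...,2]<60))
    return q.sum(), (rect(P[q][:,:2]),np.median(P[q],0).round(1)) if q.sum()>5 else None
E
python3 - <<'E'
from h import *
plan(*S['bl'][:2],110,S['bl'][2])
for n in('top','side'):
    c=cap(n); print(n,'vb',top_rect(c,683,173,60,31,50)); print('bl',top_rect(c,461,303,85,45,66))
    if n=='top': save(c,'t7.png',(130,110,290,260),4)
E
```

```text
t 19.18 pos [561.5 269.  106.3] w 90.3 F [ 0.9  0.1 -1. ] q [ 0.33  0.62  1.41 -0.01  1.1   0.62]
shift [-0.0052 -0.1055 -0.004 ] turn 0.4 R [[0.014, 0.958, -0.285], [-0.002, -0.285, -0.958], [-1.0, 0.014, -0.002]]
top vb (np.int64(252), (array([679.9, 174.1,  56.7,  42.9,  82.8]), array([680.7, 174.7,  37.2])))
bl (np.int64(0), None)
side vb (np.int64(0), None)
bl (np.int64(817), (array([463.1, 303.8,  76.9,  52.4,  72.7]), array([461.9, 306.7,  53.9])))
```

View pics/t7.png

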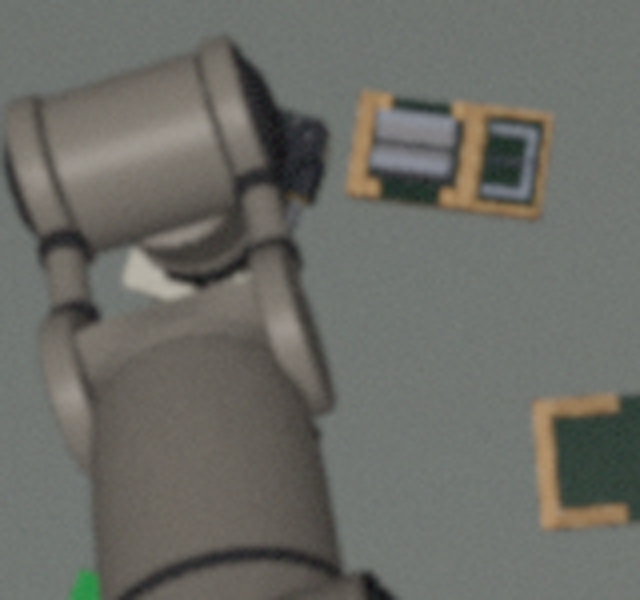

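The V-block sits centred in its recess at (415,143), so I go for the drilled block.

Request:
{"fn": "step_arm", "kwargs": {"targets": [[[0,-0.02,-0.001,0],[0,-0.05,-0.002,0],[0,-0.08,-0.003,0],[0,-0.1,-0.004,0],[0,-0.105,-0.004,0.4]]]}}

```text
time: 19.7
tool_pos: [458.8, 304.6, 105.3]
tcp_rot: [1.694, 1.559, -0.167]
contact_force: [0.0, -0.1, 0.2]
grip_width: 91.9
```

Request:
{"fn": "step_arm", "kwargs": {"targets": [[[0.008,0,0,0],[0.022,0,0,0],[0.038,0,0,0],[0.052,0,0,0],[0.06,0,0,0]]]}}

```text
time: 20.12
tool_pos: [460.5, 303.5, 43.4]
tcp_rot: [1.607, 1.56, -0.255]
contact_force: [-0.3, -0.3, 0.3]
grip_width: 91.9
```

```bash
python3 - <<'E'
from h import *
plan(462.3,303.2,36,73)
E
```

```text
t 20.12 pos [460.5 303.5  43.4] w 91.9 F [-0.3 -0.3  0.3] q [ 0.45  0.6   1.68 -0.01  0.86  0.74]
shift [ 0.0074  0.0017 -0.0002] turn 0.3 R [[0.011, 0.958, -0.287], [-0.003, -0.287, -0.958], [-1.0, 0.011, -0.0]]
```

Request:
{"fn": "step_arm", "kwargs": {"targets": [[[0.003,0.001,0,0],[0.006,0.0015,0,0],[0.0075,0.0015,0,0],[0.0075,0.0015,0,0],[0.0075,0.0015,0,0]]]}}

```text
time: 20.53
tool_pos: [462.5, 303.1, 36.4]
tcp_rot: [1.66, 1.559, -0.202]
contact_force: [0.7, 0.1, 0.1]
grip_width: 92.1
```

Request:
{"fn": "step_arm", "kwargs": {"targets": [[[0,0,0,0],[0,0,0,0],[0,0,0,0],[0,0,0,0],[0,0,0,0]]], "jaw": 1}}

```text
time: 20.95
tool_pos: [462.5, 303.2, 36.6]
tcp_rot: [1.676, 1.559, -0.186]
contact_force: [0.0, 0.9, -0.3]
grip_width: 62.8
```

Request:
{"fn": "step_arm", "kwargs": {"targets": [[[0,0,0,0],[0,0,0,0],[0,0,0,0],[0,0,0,0],[0,0,0,0]]]}}

```text
time: 21.37
tool_pos: [462.7, 303.3, 36.6]
tcp_rot: [1.693, 1.558, -0.169]
contact_force: [2.0, 0.5, -0.2]
grip_width: 50.5
```

Request:
{"fn": "step_arm", "kwargs": {"targets": [[[0,0,0,0],[-0.001,0,0,0],[-0.004,0,0,0],[-0.009,0,0,0],[-0.015,0,0,0]]]}}

```text
time: 21.78
tool_pos: [461.9, 303.0, 51.4]
tcp_rot: [1.59, 1.56, -0.272]
contact_force: [1.0, -0.1, -5.5]
grip_width: 50.4
```

Request:
{"fn": "step_arm", "kwargs": {"targets": [[[-0.01,0,0,0],[-0.025,0,0,0],[-0.04,0,0,0],[-0.05,0,0,0],[-0.055,0,0,0]]]}}

```text
time: 22.2
tool_pos: [462.0, 303.6, 108.6]
tcp_rot: [1.743, 1.558, -0.119]
contact_force: [0.0, 0.3, -5.6]
grip_width: 50.9
```

```bash
python3 - <<'E'
from h import *
x,y,a=T['bl']; plan(x+1,y,70,a)
E
```

```text
t 22.2 pos [462.  303.6 108.6] w 50.9 F [ 0.   0.3 -5.6] q [ 0.45  0.51  1.62 -0.01  1.01  0.74]
shift [0.0395 0.1707 0.5624] turn -1.0 R [[0.013, 0.958, -0.287], [-0.002, -0.287, -0.958], [-1.0, 0.013, -0.002]]
```

Request:
{"fn": "step_arm", "kwargs": {"targets": [[[0,0.004,0.012,0],[0,0.011,0.036,0],[0,0.019,0.063,0],[0,0.028,0.092,0],[0,0.037,0.122,0]]]}}

```text
time: 22.62
tool_pos: [461.6, 174.4, 108.3]
tcp_rot: [1.695, 1.559, -0.166]
contact_force: [0.6, -0.5, -5.7]
grip_width: 50.8
```

Request:
{"fn": "step_arm", "kwargs": {"targets": [[[0,0.009,0.03,0],[0,0.018,0.06,0],[0,0.027,0.09,0],[0,0.036,0.12,0],[0,0.045,0.15,0]]]}}

```text
time: 23.03
tool_pos: [460.9, 15.9, 108.4]
tcp_rot: [1.67, 1.559, -0.191]
contact_force: [0.0, 1.1, -5.7]
grip_width: 50.6
```

Request:
{"fn": "step_arm", "kwargs": {"targets": [[[0,0.009,0.03,0],[0,0.018,0.06,0],[0,0.027,0.09,0],[0,0.036,0.12,0],[0,0.043,0.142,0]]]}}

```text
time: 23.45
tool_pos: [460.5, -135.3, 108.4]
tcp_rot: [1.613, 1.56, -0.249]
contact_force: [-0.1, -0.4, -5.0]
grip_width: 50.8
```

```bash
python3 - <<'E'
from h import *
x,y,a=T['bl']; plan(x+1,y,60,a)
E
```

```text
t 23.45 pos [ 460.5 -135.3  108.4] w 50.8 F [-0.1 -0.4 -5. ] q [-0.45  0.39  1.82  0.    0.92 -0.16]
shift [0.0489 0.0463 0.1414] turn -1.0 R [[0.011, 0.958, -0.287], [-0.003, -0.287, -0.958], [-1.0, 0.011, -0.0]]
```

Request:
{"fn": "step_arm", "kwargs": {"targets": [[[0,0.01,0.03,0],[0,0.02,0.06,0],[0.005,0.03,0.091,-0.5],[0.012,0.04,0.122,-1],[0.02,0.046,0.14,-1]]]}}

```text
time: 23.87
tool_pos: [463.8, -286.6, 88.7]
tcp_rot: [1.456, 1.559, -0.39]
contact_force: [0.0, 0.4, -6.6]
grip_width: 50.7
```

Request:
{"fn": "step_arm", "kwargs": {"targets": [[[0,0,0,0],[0,0,0,0],[0,0,0,0],[0,0,0,0],[0,0,0,0]]]}}

```text
time: 24.28
tool_pos: [463.9, -285.5, 88.9]
tcp_rot: [1.471, 1.559, -0.374]
contact_force: [-0.1, 0.1, -5.9]
grip_width: 50.6
```

```bash
python3 - <<'E'
from h import *
x,y,a=T['bl']; plan(x+1,y,36,a)
c=cap('top'); print(top_rect(c,465,-284,60,95,120))
c=cap('side'); print(top_rect(c,465,-284,60,95,120)); save(c,'s8.png',(280,110,400,200),5)
E
```

```text
t 24.28 pos [ 463.9 -285.5   88.9] w 50.6 F [-0.1  0.1 -5.9] q [-0.69  0.52  1.66  0.    0.95 -0.42]
shift [ 0.0529 -0.0001 -0.0016] turn 0.0 R [[0.011, 0.963, -0.27], [-0.004, -0.27, -0.963], [-1.0, 0.012, 0.001]]
(np.int64(3), None)
(np.int64(358), (array([ 463.9, -275.5,   79.8,   73. ,  -35.1]), array([ 466.9, -270.1,  105.9])))
```

View pics/s8.png

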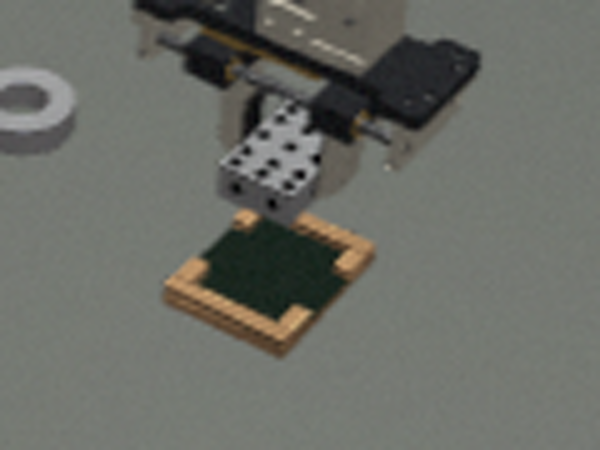

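The block is held level over its tray, aligned, so I lower it.

Request:
{"fn": "step_arm", "kwargs": {"targets": [[[0.008,0,-0.001,0],[0.022,0,-0.0015,0],[0.036,0,-0.0015,0],[0.048,0,-0.0015,0],[0.055,0,-0.0015,0]]]}}

```text
time: 24.8
tool_pos: [464.6, -283.5, 32.3]
tcp_rot: [1.52, 1.56, -0.324]
contact_force: [-0.3, 0.2, -4.8]
grip_width: 50.7
```

Request:
{"fn": "step_arm", "kwargs": {"targets": [[[0,0,0,0],[0,0,0,0],[0,0,0,0],[0,0,0,0],[0,0,0,0]]]}}

```text
time: 25.22
tool_pos: [465.0, -283.8, 33.1]
tcp_rot: [1.477, 1.559, -0.366]
contact_force: [0.2, -0.2, -5.7]
grip_width: 50.9
```

```bash
python3 - <<'E'
from h import *
x,y,a=T['bl']; plan(x+1,y,17,a)
E
```

```text
t 25.22 pos [ 465.  -283.8   33.1] w 50.9 F [ 0.2 -0.2 -5.7] q [-0.69  0.6   1.71  0.01  0.82 -0.42]
shift [ 0.016  -0.0003  0.0004] turn 0.1 R [[0.011, 0.963, -0.27], [-0.004, -0.27, -0.963], [-1.0, 0.012, 0.001]]
```

Request:
{"fn": "step_arm", "kwargs": {"targets": [[[0.004,0,0,0],[0.009,0,0,0],[0.013,0,0,0],[0.016,0,0,0],[0.017,0,0,0]]]}}

```text
time: 25.63
tool_pos: [464.8, -283.6, 15.2]
tcp_rot: [1.519, 1.56, -0.325]
contact_force: [0.1, 0.1, -6.0]
grip_width: 51.0
```

Request:
{"fn": "step_arm", "kwargs": {"targets": [[[0.001,0,0,0],[0.002,0,0,0],[0.003,0,0,0],[0.003,0,0,0],[0.003,0,0,0]]]}}

```text
time: 26.05
tool_pos: [464.8, -283.7, 14.6]
tcp_rot: [1.474, 1.559, -0.369]
contact_force: [-7.5, 4.3, 17.3]
grip_width: 50.5
```

Touchdown at the expected 14.6 mm, so I release.

Request:
{"fn": "step_arm", "kwargs": {"targets": [[[0,0,0,0],[0,0,0,0],[0,0,0,0],[0,0,0,0],[0,0,0,0]]], "jaw": 0.15}}

```text
time: 26.47
tool_pos: [464.9, -283.8, 14.5]
tcp_rot: [1.471, 1.559, -0.373]
contact_force: [0.5, 1.2, 0.5]
grip_width: 76.6
```

Request:
{"fn": "step_arm", "kwargs": {"targets": [[[-0.005,0,0,0],[-0.02,0,0,0],[-0.05,0,0,0],[-0.075,0,0,0],[-0.085,0,0,0]]]}}

```text
time: 26.88
tool_pos: [465.4, -284.5, 102.9]
tcp_rot: [1.375, 1.554, -0.469]
contact_force: [0.4, -1.0, 0.1]
grip_width: 78.2
```

Request:
{"fn": "step_arm", "kwargs": {"targets": [[[0,-0.01,-0.035,0],[0,-0.02,-0.073,0],[0,-0.03,-0.11,0],[0,-0.04,-0.146,0],[0,-0.05,-0.183,0]]], "jaw": 0}}

```text
time: 27.3
tool_pos: [466.0, -93.2, 101.2]
tcp_rot: [1.376, 1.555, -0.469]
contact_force: [0.6, 0.6, 0.5]
grip_width: 91.8
```

```bash
python3 - <<'E'
from h import *
plan(463,306,95,76.2)
for n in('top','side'):
    c=cap(n); print(n,'bl',top_rect(c,465,-284,55,24,44)); print('gr',top_rect(c,461,303,85,20,42))
    if n=='side': save(c,'s9.png',(190,110,400,290),3.5)
E
```

```text
t 27.3 pos [466.  -93.2 101.2] w 91.8 F [0.6 0.6 0.5] q [-0.36  0.39  1.84 -0.    0.89 -0.08]
shift [ 0.0033 -0.1108 -0.3836] turn -1.9 R [[0.014, 0.963, -0.27], [-0.007, -0.27, -0.963], [-1.0, 0.016, 0.003]]
top bl (np.int64(499), (array([ 461.8, -284.2,   77.5,   52.4,   74.3]), array([ 460.9, -283.3,   32. ])))
gr (np.int64(917), (array([462.7, 305.6, 131.2,  56.9,  76.2]), array([461.9, 305.1,  29.5])))
side bl (np.int64(24), (array([ 443. , -308.1,   20.7,   16.9,  -18.4]), array([ 439.8, -308.6,   30.4])))
gr (np.int64(1442), (array([464.7, 306.9, 131.1,  56.9,  76.2]), array([463.9, 312.1,  28.9])))
```

View pics/s9.png

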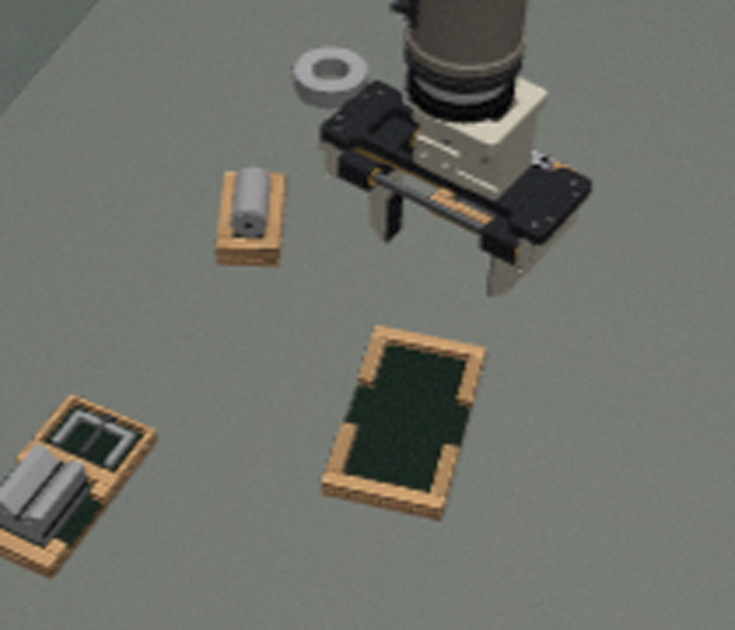

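The block is down (top measured at 32 mm) and the pin and V-block look right. Last is the granite.

Request:
{"fn": "step_arm", "kwargs": {"targets": [[[0,-0.01,-0.035,0],[0,-0.021,-0.073,0],[0,-0.032,-0.11,0],[0,-0.042,-0.146,0],[0,-0.053,-0.183,0]]]}}

```text
time: 27.82
tool_pos: [462.7, 101.5, 99.7]
tcp_rot: [1.416, 1.557, -0.424]
contact_force: [1.9, 0.0, 0.5]
grip_width: 91.7
```

Request:
{"fn": "step_arm", "kwargs": {"targets": [[[0,-0.011,-0.037,0],[0,-0.022,-0.077,-1],[0,-0.034,-0.117,-1.9],[0,-0.045,-0.155,-1.9],[0,-0.053,-0.18,-1.9]]]}}

```text
time: 28.23
tool_pos: [459.4, 292.0, 98.3]
tcp_rot: [1.442, 1.557, -0.363]
contact_force: [0.6, -0.4, -0.1]
grip_width: 91.6
```

```bash
python3 - <<'E'
from h import *
plan(463.5,306.2,25,76.2)
E
```

```text
t 28.23 pos [459.4 292.   98.3] w 91.6 F [ 0.6 -0.4 -0.1] q [ 0.43  0.51  1.65 -0.01  0.97  0.67]
shift [ 0.0733 -0.0004 -0.0149] turn 0.4 R [[0.013, 0.973, -0.232], [-0.005, -0.232, -0.973], [-1.0, 0.014, 0.002]]
```

Request:
{"fn": "step_arm", "kwargs": {"targets": [[[0.008,0,-0.008,0],[0.024,0,-0.015,0],[0.042,0,-0.015,0.4],[0.06,0,-0.015,0.4],[0.072,0,-0.015,0.4]]]}}

```text
time: 28.65
tool_pos: [463.5, 304.7, 23.8]
tcp_rot: [1.256, 1.558, -0.556]
contact_force: [-0.7, 0.2, -0.1]
grip_width: 91.9
```

Request:
{"fn": "step_arm", "kwargs": {"targets": [[[0,0,0,0],[0,0,0,0],[0,0,0,0],[0,0,0,0],[0,0,0,0]]]}}

```text
time: 29.07
tool_pos: [464.2, 304.7, 24.7]
tcp_rot: [1.366, 1.557, -0.447]
contact_force: [-0.4, -0.1, 0.2]
grip_width: 91.8
```

```bash
python3 - <<'E'
from h import *
plan(463.5,306.2,7,76.2)
E
```

```text
t 29.07 pos [464.2 304.7  24.7] w 91.8 F [-0.4 -0.1  0.2] q [ 0.45  0.63  1.68 -0.01  0.83  0.7 ]
shift [ 0.0177 -0.0012 -0.0014] turn -0.0 R [[0.012, 0.971, -0.239], [-0.006, -0.239, -0.971], [-1.0, 0.013, 0.003]]
```

Request:
{"fn": "step_arm", "kwargs": {"targets": [[[0.004,-0.001,-0.001,0],[0.009,-0.001,-0.0014,0],[0.014,-0.001,-0.0014,0],[0.017,-0.001,-0.0014,0],[0.0175,-0.001,-0.0014,0]]]}}

```text
time: 29.48
tool_pos: [463.2, 305.9, 6.2]
tcp_rot: [1.263, 1.558, -0.549]
contact_force: [1.1, 0.2, 0.1]
grip_width: 92.0
```

Request:
{"fn": "step_arm", "kwargs": {"targets": [[[0,0,0,0],[0,0,0,0],[0,0,0,0],[0,0,0,0],[0,0,0,0]]], "jaw": 1}}

```text
time: 29.9
tool_pos: [463.3, 306.0, 6.4]
tcp_rot: [1.286, 1.558, -0.526]
contact_force: [-0.1, -1.0, 0.6]
grip_width: 63.0
```

Request:
{"fn": "step_arm", "kwargs": {"targets": [[[0,0,0,0],[0,0,0,0],[0,0,0,0],[0,0,0,0],[0,0,0,0]]]}}

```text
time: 30.32
tool_pos: [463.7, 306.1, 6.6]
tcp_rot: [1.337, 1.557, -0.475]
contact_force: [2.5, -0.9, 0.5]
grip_width: 55.5
```

Request:
{"fn": "step_arm", "kwargs": {"targets": [[[0,0,0,0],[-0.001,0,0,0],[-0.004,0,0,0],[-0.009,0,0,0],[-0.015,0,0,0]]]}}

```text
time: 30.73
tool_pos: [462.7, 305.9, 21.3]
tcp_rot: [1.192, 1.559, -0.62]
contact_force: [1.5, 0.7, -5.7]
grip_width: 55.9
```

Request:
{"fn": "step_arm", "kwargs": {"targets": [[[-0.008,0,0,0],[-0.02,0,0,0],[-0.032,0,0,0],[-0.042,0,0,0],[-0.047,0,0,0]]]}}

```text
time: 31.15
tool_pos: [462.8, 306.6, 70.2]
tcp_rot: [1.352, 1.557, -0.46]
contact_force: [0.8, 0.9, -5.9]
grip_width: 55.8
```

```bash
python3 - <<'E'
from h import *
x,y,a=T['gr']; plan(x+1,y,60,a)
E
```

```text
t 31.15 pos [462.8 306.6  70.2] w 55.8 F [ 0.8  0.9 -5.9] q [ 0.45  0.56  1.64 -0.01  0.93  0.7 ]
shift [0.0121 0.0723 0.3017] turn -19.5 R [[0.012, 0.971, -0.239], [-0.006, -0.239, -0.971], [-1.0, 0.013, 0.003]]
```

Request:
{"fn": "step_arm", "kwargs": {"targets": [[[0,0.003,0.01,0],[0,0.008,0.033,0],[0,0.014,0.058,0],[0,0.021,0.087,0],[0,0.028,0.117,0]]]}}

```text
time: 31.57
tool_pos: [461.4, 184.8, 70.7]
tcp_rot: [1.305, 1.558, -0.506]
contact_force: [0.2, -0.4, -5.7]
grip_width: 55.6
```

Request:
{"fn": "step_arm", "kwargs": {"targets": [[[0,0.007,0.03,-3],[0,0.014,0.06,-8],[0,0.022,0.09,-13],[0,0.028,0.118,-18],[0,0.033,0.14,-19.5]]]}}

```text
time: 31.98
tool_pos: [459.3, 38.4, 71.4]
tcp_rot: [0.901, 1.558, -0.566]
contact_force: [0.6, 1.1, -6.3]
grip_width: 55.6
```

```bash
python3 - <<'E'
from h import *
x,y,a=T['gr']; plan(x+1,y,60,a)
E
```

```text
t 31.98 pos [459.3  38.4  71.4] w 55.6 F [ 0.6  1.1 -6.3] q [-0.08  0.42  1.91 -0.01  0.8  -0.18]
shift [ 0.0117 -0.0027  0.042 ] turn 0.2 R [[0.011, 0.995, 0.104], [-0.007, 0.104, -0.995], [-1.0, 0.01, 0.008]]
```

Request:
{"fn": "step_arm", "kwargs": {"targets": [[[0,0,0.015,0],[0,-0.001,0.03,0],[0.003,-0.002,0.04,0],[0.007,-0.0025,0.042,0],[0.01,-0.0025,0.042,0]]]}}

```text
time: 32.4
tool_pos: [460.7, -4.1, 61.1]
tcp_rot: [0.881, 1.559, -0.587]
contact_force: [0.3, -0.1, -5.7]
grip_width: 55.8
```

Request:
{"fn": "step_arm", "kwargs": {"targets": [[[0,0,0,0],[0,0,0,0],[0,0,0,0],[0,0,0,0],[0,0,0,0]]]}}

```text
time: 32.82
tool_pos: [460.9, -3.7, 61.3]
tcp_rot: [0.895, 1.559, -0.573]
contact_force: [0.4, 0.1, -5.8]
grip_width: 55.6
```

```bash
python3 - <<'E'
from h import *
x,y,a=T['gr']; plan(x+1,y,30,a)
c=cap('side'); save(c,'s10.png',(260,165,380,275),5)
E
```

```text
t 32.82 pos [460.9  -3.7  61.3] w 55.6 F [ 0.4  0.1 -5.8] q [-0.17  0.44  1.92 -0.01  0.77 -0.27]
shift [ 0.0313 -0.0001 -0.0002] turn 0.2 R [[0.01, 0.995, 0.103], [-0.007, 0.103, -0.995], [-1.0, 0.009, 0.008]]
```

View pics/s10.png

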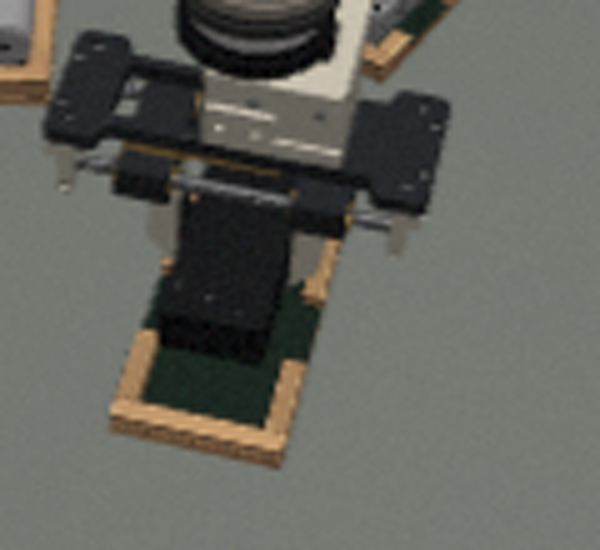

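The granite is held level and aligned over its tray at (225,290), so I lower it.

Request:
{"fn": "step_arm", "kwargs": {"targets": [[[0.006,0,0,0],[0.016,0,0,0],[0.026,0,0,0],[0.032,0,0,0],[0.035,0,0,0]]]}}

```text
time: 33.28
tool_pos: [460.7, -3.9, 25.3]
tcp_rot: [0.834, 1.56, -0.633]
contact_force: [-0.1, -0.3, -5.1]
grip_width: 55.9
```

Request:
{"fn": "step_arm", "kwargs": {"targets": [[[0,0,0,0],[0,0,0,0],[0,0,0,0],[0,0,0,0],[0,0,0,0]]]}}

```text
time: 33.7
tool_pos: [461.0, -3.9, 25.6]
tcp_rot: [0.868, 1.559, -0.6]
contact_force: [-0.1, 0.3, -6.2]
grip_width: 55.9
```

Request:
{"fn": "step_arm", "kwargs": {"targets": [[[0.003,0,0,0],[0.006,0,0,0],[0.008,0,0,0],[0.0095,0,0,0],[0.01,0,0,0]]]}}

```text
time: 34.12
tool_pos: [460.8, -3.9, 15.2]
tcp_rot: [0.843, 1.56, -0.625]
contact_force: [0.5, 0.0, -5.3]
grip_width: 55.8
```

Request:
{"fn": "step_arm", "kwargs": {"targets": [[[0.001,0,0,0],[0.002,0,0,0],[0.0025,0,0,0],[0.0025,0,0,0],[0.0025,0,0,0]]]}}

```text
time: 34.53
tool_pos: [460.9, -4.0, 14.4]
tcp_rot: [0.863, 1.559, -0.605]
contact_force: [-5.6, 0.6, 16.9]
grip_width: 55.6
```

Request:
{"fn": "step_arm", "kwargs": {"targets": [[[0,0,0,0],[0,0,0,0],[0,0,0,0],[0,0,0,0],[0,0,0,0]]], "jaw": 0.15}}

```text
time: 34.95
tool_pos: [461.0, -4.0, 14.4]
tcp_rot: [0.87, 1.559, -0.598]
contact_force: [0.1, 0.6, -0.2]
grip_width: 77.3
```

Request:
{"fn": "step_arm", "kwargs": {"targets": [[[-0.005,0,0,0],[-0.02,0,0,0],[-0.05,0,0,0],[-0.085,0,0,0],[-0.12,0,0,0]]]}}

```text
time: 35.37
tool_pos: [459.2, -3.1, 135.6]
tcp_rot: [0.806, 1.56, -0.661]
contact_force: [1.6, -0.1, 0.6]
grip_width: 77.9
```

Request:
{"fn": "step_arm", "kwargs": {"targets": [[[-0.02,0,-0.03,0],[-0.04,0,-0.06,0],[-0.06,0,-0.1,0],[-0.07,0,-0.14,0],[-0.07,0,-0.18,0]]]}}

```text
time: 35.78
tool_pos: [440.9, 177.2, 207.3]
tcp_rot: [1.09, 1.557, -0.378]
contact_force: [0.7, -0.2, -0.2]
grip_width: 77.9
```

Request:
{"fn": "step_arm", "kwargs": {"targets": [[[0,0,-0.03,0],[0,0,-0.06,0],[0,0,-0.1,0],[0,0,-0.11,0],[0,0,-0.11,0]]]}}

```text
time: 36.2
tool_pos: [428.9, 289.0, 206.4]
tcp_rot: [1.109, 1.557, -0.356]
contact_force: [-0.0, -0.0, -0.1]
grip_width: 78.0
```

```bash
python3 - <<'E'
from h import *
print(bot.get_obs()['contact_force'])
for n in('top','side'):
    c=cap(n)
    for k,r,a,b,h in(('pin',50,33,56,''),('vb',60,30,50,'40'),('bl',55,23,43,'33'),('gr',82,28,48,'38')): print(n,k,T[k],top_rect(c,*T[k][:2],r,a,b),h)
    save(c,n+'11.png',(150,80,450,280) if n=='top' else (120,80,420,350),2.2)
E
```

```text
[-0.03427162 -0.03963496 -0.14948658]
top pin (658.9, -165.9, -71.1) (np.int64(218), (array([ 658.5, -165.3,   60.4,   31.1,  -68.6]), array([ 657. , -163.9,   42.7]))) 
top vb (681.9, 173.1, 83.6) (np.int64(255), (array([680.2, 174.1,  56.4,  44.4,  82.3]), array([680.7, 172.9,  37.1]))) 40
top bl (463.8, -284.2, 74.3) (np.int64(502), (array([ 461.7, -283.9,   76.8,   52.4,   74.2]), array([ 460.9, -284.1,   32.2]))) 33
top gr (460.1, -3.7, -84.3) (np.int64(928), (array([458.3,  -3.7, 129.5,  56.9, -83.8]), array([457.9,  -3.3,  37.3]))) 38
side pin (658.9, -165.9, -71.1) (np.int64(0), None) 
side vb (681.9, 173.1, 83.6) (np.int64(314), (array([683.6, 175.7,  58.3,  46.4,  83.3]), array([686.4, 178.3,  37. ]))) 40
side bl (463.8, -284.2, 74.3) (np.int64(26), (array([ 447.7, -252.5,   38.4,   15. ,   45.5]), array([ 450.2, -245.5,   27.7]))) 33
side gr (460.1, -3.7, -84.3) (np.int64(339), (array([459.3,  -9.1, 120.7,  52.8, -83.1]), array([446.7, -31.5,  36.7]))) 38
```

View pics/top11.png

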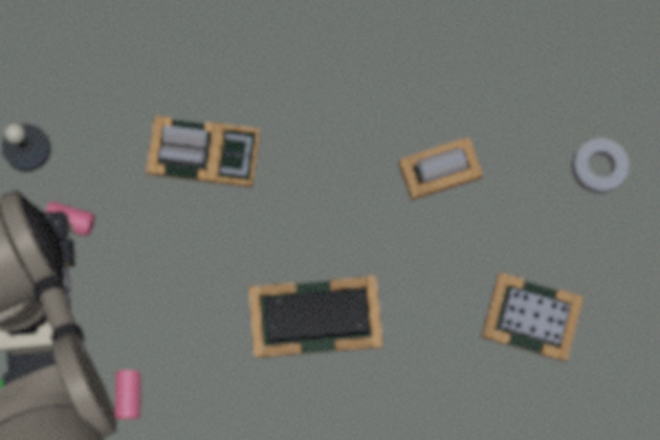

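View pics/side11.png

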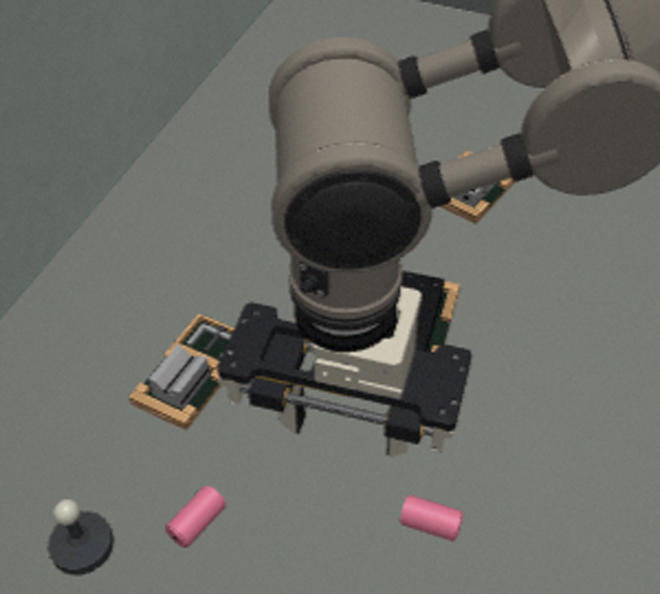

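All four pieces sit in their trays in both views, and the ball and ring are where they stood. I hand in.

```bash
python3 -c "
from plant import bot
print(bot.close_job())"
```

```text
the job is handed in; nothing more can be done
None
```

I took the build-up apart from the top down – pin, V-block, drilled block, granite – and set each piece in its own tray. The job was handed in at about 36 s, well inside the 112 s limit; no verdict is reported.

- **Position:** In the last top view all four centres lie within about 2.5 mm of the measured tray centres. The three blocks are within about 1.5° of the recess length.
- **Height:** Each block touched down at the height expected for the recess floor. Afterwards the drilled block's top measured 32 mm (33 expected) and the granite's 37 mm (38 expected).
- **Pin:** The rough rectangle fit read up to 3.6° off the tray's line, against the 3.4° limit. A cylinder fit after release gave -70.5° to -70.9° against the tray's -71.1°, at about 29 to 30 mm axis height (30.6 mm is home). I took the cylinder fit as the truer one. I did not re-measure the pin from the side at the end because the arm hid it.
- **Tray offset:** The pin's trough was about 2.5 mm further out in x than the camera had shown. I felt for it with light contact before letting go, then allowed 1 to 2 mm for the same bias at the other trays.
- **Bystanders:** The reference ball and setting ring look unmoved in the pictures, though I did not measure them. The arm ended clear of everything, with about zero contact force.

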